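# Clip two tea tins onto a snap hook

### The job

Hang both tea tins on the level snap hook of the stand: push each tin's ring in through the sprung orange gate, let the gate snap shut behind it, then slide the ring along the straight fixed front bar past the gate and let the tin hang there freely. The red tin goes on first and is slid along to near the closed end of that bar; the green tin then hangs next to it, clear of the gate. Do not shift or knock over the near soap bottle, salt shaker or mug, do not tip the tins over, and do not jam or drop them hard onto the hook.

Things in the scene. Friction and masses are not known exactly. Their poses are not given: they have to be found in the camera images.
- tin_red: red tea tin, loose, 0.11 to 0.22 kg, upright, 168 mm tall in all. Origin: centre of its underside; z up, x its width, y its thickness; the same after a half turn about z. Box 67 (x) by 37 (y) by 60 mm high, with a fixed ring above it and on the ring a black grip tab, 28 (x) by 8 (y) mm, 131 to 168 mm above the underside: grip it there from above, fingertips not below 133 mm
- tin_green: green tea tin, loose, 0.11 to 0.22 kg, upright, 168 mm tall in all. Origin: centre of its underside; z up, x its width, y its thickness; the same after a half turn about z. Box 67 (x) by 37 (y) by 60 mm high, with a fixed ring above it and on the ring a black grip tab, 28 (x) by 8 (y) mm, 131 to 168 mm above the underside: grip it there from above, fingertips not below 133 mm
- ring_red (a point): centre of the red tin's steel ring, 100 mm above the tin's underside. The ring stands in the tin's x-z plane: hole 50 mm across, outside 66 mm, bar 8 mm thick. When hung, this point is 20 mm below the bar's centre line
- ring_green (a point): centre of the green tin's steel ring, 100 mm above the tin's underside. The ring stands in the tin's x-z plane: hole 50 mm across, outside 66 mm, bar 8 mm thick. When hung, this point is 20 mm below the bar's centre line
- snap_hook: fixed stand with a long snap hook: a level oblong loop of 9 mm bar, 58 (x) by 195 mm (y) between bar centres, 160 mm up. Origin on the worktop below the gate's middle; x points from the gate into the loop, z up. Front bar at x = 0, back bar at x = +58 mm, post at x = +85, y = -50 mm. Nothing is above 168 mm. Base 10 mm thick, x -45 to +107 mm, y -135 to +35 mm
- gate (a point): middle of the shut gate, 160 mm up; does not swing. Gate: y = +20 mm (hinge) to -20 mm (free end) in the stand's frame; the fixed bar's nose is at -22.5 mm. A ring in the stand's x-z plane enters along +x; with it at y = -10 mm the gate snaps shut behind the ring's bar once the ring's centre is 10 mm past the gate line; at +20 mm it meets the back bar
- rest_far (a point): on the fixed front bar's centre line near its closed end, y = -113 mm in the stand's frame (the bar is straight to -130 mm): place for the red tin's ring; a hanging tin's underside is 40 mm above the worktop
- rest_near (a point): on the fixed front bar's centre line, y = -58 mm in the stand's frame, 55 mm from rest_far: place for the green tin's ring
- hook_gate (a joint): swing of the orange gate (8 mm bar, 40 mm long, upright hinge axis) in rad: 0 shut, positive inward into the loop, up to 1.15; it cannot swing outward. Its spring takes about 2 to 4 N at the ring to open and shuts it again by itself
- soap: soap bottle with green cap, loose, standing between the tins and the hook (not the one by the sink), 52 (x) by 86 (y) by 219 mm high, origin at the centre of its underside; leave alone
- salt: salt shaker, loose, 44 mm across, 90 mm high, origin at the centre of its underside; leave alone
- mug: green and white mug, loose, 78 (x) by 116 (y, handle to -y) by 101 mm high, origin at the centre of its underside; leave alone
Mind the look-alikes: they are no part of the job. What is shaped like the snap_hook but pink is not meant.

How it is judged:
On the way, in this order (a step that is already met when the one before it is completed fails the run):
1. the red tin's ring presses the gate inward (value of joint hook_gate above 0.35 rad and distance between ring_red and gate below 0.045 m), for 0.05 s.
2. the red tin is on the fixed bar towards the closed end, at hanging height, gate shut (x of ring_red in the frame of snap_hook between -0.02 and 0.02 m and y of ring_red in the frame of snap_hook between -0.15 and -0.075 m and z of ring_red in the frame of snap_hook between 0.13 and 0.15 m and angle between tin_red's own z axis and vertical below 0.25 rad and angle between the y axis of tin_red and the y axis of snap_hook, either way round below 0.6 rad and value of joint hook_gate below 0.06 rad), for 0.2 s.
3. the green tin's ring presses the gate inward (value of joint hook_gate above 0.35 rad and distance between ring_green and gate below 0.045 m), for 0.05 s.
4. the green tin is on the fixed bar beside it, at hanging height, gate shut (x of ring_green in the frame of snap_hook between -0.02 and 0.02 m and y of ring_green in the frame of snap_hook between -0.095 and -0.026 m and z of ring_green in the frame of snap_hook between 0.13 and 0.15 m and angle between tin_green's own z axis and vertical below 0.25 rad and angle between the y axis of tin_green and the y axis of snap_hook, either way round below 0.6 rad and value of joint hook_gate below 0.06 rad), for 0.2 s.
At the end, for the whole second after the job is handed in: Gate shut (<0.06 rad); tins at rest (<0.03 m/s) within 0.25 rad of upright; ring centres in the stand's frame: x within 20 mm of 0, z 130 to 150 mm, y -150 to -75 mm (red) and -95 to -26 mm (green); ring faces within 0.6 rad of square to the bar (all of step 4 and x of ring_red in the frame of snap_hook between -0.02 and 0.02 m and y of ring_red in the frame of snap_hook between -0.15 and -0.075 m and z of ring_red in the frame of snap_hook between 0.13 and 0.15 m and angle between tin_red's own z axis and vertical below 0.25 rad and angle between the y axis of tin_red and the y axis of snap_hook, either way round below 0.6 rad and linear speed of each of tin_red, tin_green below 0.03 m/s); the robot touches nothing.
It fails at once if a bystander (soap bottle, salt shaker, mug) is moved more than 30 mm or tipped (distance of any of soap, salt, mug from where it was at the start of the episode above 0.03 m or angle between any of soap, salt, mug's own z axis and vertical above 0.5 rad).
It fails at once if a tin is tipped over (angle between any of tin_red, tin_green's own z axis and vertical above 0.9 rad).
It fails at once if a tin is jammed or dropped hard against the hook (over 80 N) (contact force between any of tin_red, tin_green and snap_hook above 80 N).
It also fails if it takes over 72 s, if anything falls off the work surface, if the arm or the gripper's body presses on something with over 40 N, if the wrist force passes 120 N, or if a joint passes its speed limit or range.

### The arm

A 6-joint arm with a two-finger parallel gripper is mounted at the origin on a cart in front of the work surface, level with it; the furniture and walls round the work are solid. World frame = base frame: x ahead of the robot, y to its left, z up, the work surface at z = 0. Lengths are in m, angles in rad, forces in N, time in s.
With the tool pointing down it reaches from about 0.325 to 0.85 m from the base axis. Payload 15.5 kg.
Tool frame: the origin (TCP) lies on the centre line of the jaws, within the pads' length; the fingertips stand finger_overhang ahead of it and the grasp point (between the pads) lies 3 mm ahead of it (finger_overhang is the distance from the TCP to the fingertips, in m); z points along the fingers, y is the line along which they close (so a half turn about z gives the same grasp; the last joint's range is limited). The gripper opens to 91 mm and grips with 3 to 60 N. Pads are 32 mm wide; open, the fingers measure 118 mm over their backs; the gripper's body (76 mm by 178 mm) begins 60 mm behind the grasp point.
Start: joints at [-1.407, 0.494, 1.345, -0, 1.302, -0.096], TCP at [0.16, -0.604, 0.236] pointing down, gripper open.
Joint ranges: [-2.91, 2.91], [-0.82, 2.16], [0.22, 2.67], [-1.22, 4.37], [0.12, 2.79], [-3.08, 3.08]. Speed limits (rad/s): [1.89, 1.89, 2.57, 3.01, 3.01, 3.01].

### API

Orientations are given as a unit quaternion [w, x, y, z].
In Python, from bench import observe, get_image, camera_params, job_done, finger_overhang gives the robot as it stands.
- The arm moves only by the tool apply_moves, never from a script. Its argument "steps" is a list of rows, each an object of numbers: "tx", "ty", "tz": the shift along the tool's x, y, z as a fraction of full scale; "ax", "ay", "az": the turn, a rotation vector about the tool's x, y, z as a fraction of full scale; "jaw": the opening, from -1 (shut) to 1 (fully open). A call has 1 to 20 rows; each row shifts and turns the commanded pose from where the row before left it, along the tool's axes as they then stand; what a row does not reach is not made up. Full scale, the value 1, is 2.5 cm for a shift and 0.12 rad for a turn. A row lasts 1/12 s, in which the tool goes at most 41.7 mm and 7.16 degrees, less where a joint would pass 70% of its speed; a pose out of reach is approached as far as the arm can. A call with a number of a shift or a turn outside -1 to 1 is refused whole. A call with a gripper value outside its range is refused whole. The fingers move at their own pace and stop on an object; the grip force is fixed at half the most. Time passes only in rows, so rows that do not move let the fingers close. It gives the time, the measured TCP pose, the force, the opening and the grip force at its end, in the units of the state.
- observe(): the state, without advancing time (a new reading comes with each control period).
- get_image(name): name is "side" or "top"; returns (picture, depth): 420x560x3 uint8, blue, green, red; 420x560 float32, m along the optical axis (not along the pixel's ray), 0 where there is no reading.
- camera_params(name): a dict with "fx", "fy", "cx", "cy" (pixels), "k1" (the pictures are not rectified: a ray, as slopes to the right and down, at radius r is drawn at 1 + k1 r^2 times it, then the intrinsics apply), "view" (4x4, takes a point from world to camera coordinates). Camera axes: x right, y down, z forward; pixel columns grow to the right and rows downward; lengths in m; the calibration is good to about 2 mm. A picture is of the moment at which its call begins. camera_params takes no time and is no camera call.
- job_done(): hands the job in; it is judged then, once.
The state is a dict: "time_s": time; "joint_pos": joint angles; "joint_velocities": joint speeds; "effort": joint torques, N m; "tcp_pos": TCP position; "orientation": TCP orientation; "ft_force": force on the tool from outside, world axes, zero at the start; "moment": the same for the moment, N m; "opening": opening from 0.0 (shut) to 1.0 (fully open); "gripper_force": force on a finger pad.
Only numpy, scipy, OpenCV 4.12 (cv2) and the standard library are available. Lean on these libraries where they do the work, as an engineer would, in place of code of your own. Each camera call takes 0.05 s, during which the arm holds its last target. There are 200 camera calls.

## Working session

There is one attempt and no reset: what is moved stays moved. The work goes in short steps, Python scripts to look and compute and a tool call to move; the robot and the scene stay as the last step left them, time stands still between calls to the robot, and variables do not carry over. Pictures are saved under pics/ and viewed, at most 10 in all, crops included, and the job is handed in when it is done.

Besides the shell and the picture viewer there is one more tool, called after "Request:" as a command line: name --argument value ..., lists and objects as JSON in quotes. apply_moves: Moves the arm, as the interface text tells. Its arguments: {"type":"object","properties":{"steps":{"type":"array","items":{"type":"object","properties":{"tx":{"type":"number","minimum":-1,"maximum":1},"ty":{"type":"number","minimum":-1,"maximum":1},"tz":{"type":"number","minimum":-1,"maximum":1},"ax":{"type":"number","minimum":-1,"maximum":1},"ay":{"type":"number","minimum":-1,"maximum":1},"az":{"type":"number","minimum":-1,"maximum":1},"jaw":{"type":"number"}}}}},"required":["steps"]}

```bash
mkdir -p pics; ls
cat > h.py <<'E'
import numpy as np,cv2
from bench import *
def px2ray(c,uv):
    p=camera_params(c);uv=np.atleast_2d(np.float64(uv))
    K=np.array([[p['fx'],0,p['cx']],[0,p['fy'],p['cy']],[0,0,1]])
    n=cv2.undistortPoints(uv.reshape(-1,1,2),K,np.array([p['k1'],0,0,0,0.])).reshape(-1,2)
    V=np.array(p['view']);R=V[:3,:3];o=-R.T@V[:3,3]
    d=np.c_[n,np.ones(len(n))]@R
    return o,d
def depth_pts(c,uv,z):
    o,d=px2ray(c,uv);return o+d*np.asarray(z).reshape(-1,1)
def on_z(c,uv,h):
    o,d=px2ray(c,uv);return o+d*((h-o[2])/d[:,2])[:,None]
E
python3 - <<'E'
from h import *
print(observe(),finger_overhang)
for c in('side','top'):
    im,d=get_image(c);cv2.imwrite(f'pics/{c}0.png',im);np.savez(f'{c}0.npz',im=im,d=d);print(camera_params(c))
E
```

```text
pics
{'time_s': 0.0, 'joint_pos': array([-1.40750376e+00,  4.94178284e-01,  1.34614675e+00, -4.56831524e-06,
        1.30250135e+00, -9.54833480e-02]), 'joint_velocities': array([ 0.00042366,  0.00056778,  0.00037832, -0.00090846,  0.00022028,
        0.00148722]), 'effort': array([-3.93646304e-03, -8.78837085e+01, -3.81861019e+01,  7.03387521e-02,
        5.28906262e-02, -9.06539390e-05]), 'tcp_pos': array([ 0.15988831, -0.60382683,  0.23533601]), 'orientation': array([-6.16435162e-04,  9.91640782e-01,  1.29027819e-01, -2.31113391e-05]), 'ft_force': array([ 0.48770372,  0.06391373, -0.34146847]), 'moment': array([-0.03088811, -0.00953299,  0.0562284 ]), 'gripper_force': 0.0, 'opening': 0.9987974999876157} 0.022
{'fx': 421.8860117957308, 'fy': 421.8860117957308, 'cx': 286.58461994507434, 'cy': 219.60274230232127, 'k1': -0.03698255978451471, 'view': array([[-0.62482271, -0.78060817,  0.01573084,  0.1818116 ],
       [-0.54102733,  0.41835256, -0.72956875,  0.40855632],
       [ 0.56292629, -0.46436194, -0.68372653,  1.27924534],
       [ 0.        ,  0.        ,  0.        ,  1.        ]])}
{'fx': 422.4358105597256, 'fy': 422.4358105597256, 'cx': 278.24665259710696, 'cy': 205.6403570655464, 'k1': -0.0035441538120779613, 'view': array([[ 4.18240604e-04, -9.99614030e-01,  2.77779749e-02,
        -1.63299363e-01],
       [-9.96451578e-01, -2.75458385e-03, -8.41229125e-02,
         4.82811441e-01],
       [ 8.41669604e-02, -2.76442233e-02, -9.96068130e-01,
         1.49901688e+00],
       [ 0.00000000e+00,  0.00000000e+00,  0.00000000e+00,
         1.00000000e+00]])}
```

View pics/side0.png

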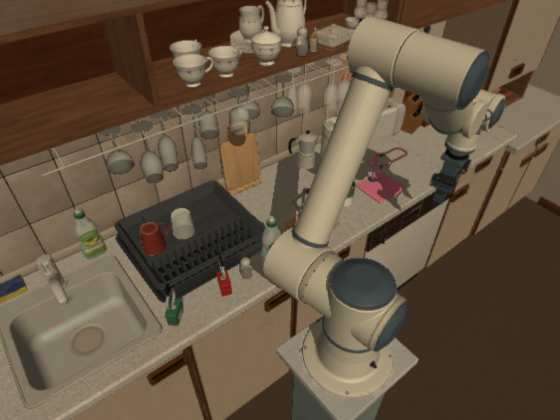

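View pics/top0.png

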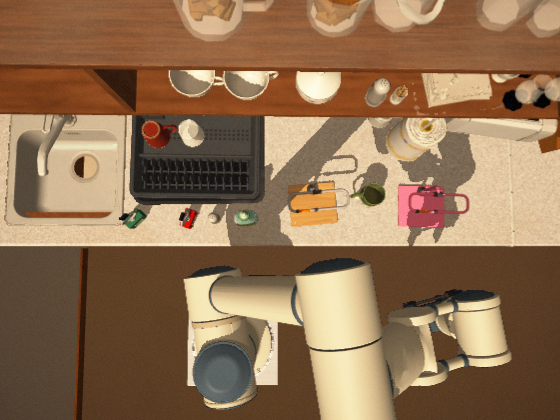

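Run:
```python
from h import *
t=np.load('top0.npz')['im'];s=np.load('side0.npz')['im']
a=cv2.resize(t[175:245,110:400],(0,0),fx=2.75,fy=2.75*1.0,interpolation=cv2.INTER_CUBIC)
b=cv2.resize(s[170:330,150:390],(0,0),fx=2.5,fy=2.5,interpolation=cv2.INTER_CUBIC)
o=np.zeros((600,800,3),np.uint8);o[:192,:a.shape[1]]=a[:192,:800];o[195:595,:600]=b;cv2.imwrite('pics/z0.png',o)
```

```text
(no output)
```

View pics/z0.png

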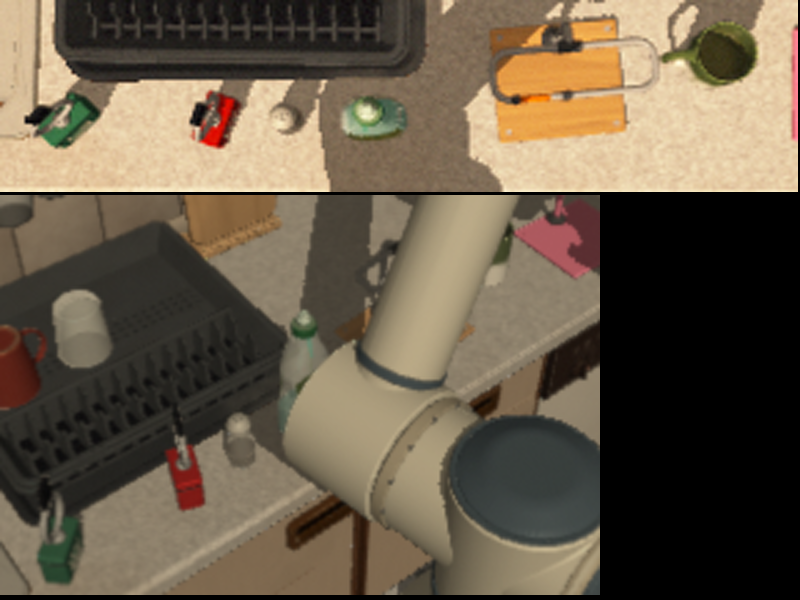

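```bash
cat >> h.py <<'E'
def cloud(c,im,d,roi):
    u0,v0,u1,v1=roi
    v,u=np.mgrid[v0:v1,u0:u1];uv=np.c_[u.ravel(),v.ravel()];z=d[v0:v1,u0:u1].ravel();col=im[v0:v1,u0:u1].reshape(-1,3)
    m=z>0
    return depth_pts(c,uv[m],z[m]),col[m],uv[m]
E
python3 - <<'E'
from h import *
t=np.load('top0.npz');im,d=t['im'],t['d']
P,C,U=cloud('top',im,d,(280,175,362,235))
hsv=cv2.cvtColor(C[None],cv2.COLOR_BGR2HSV)[0].astype(int)
m=(P[:,2]>.15)&(P[:,2]<.172);Q=P[m]
print('hook pts',m.sum(),np.median(Q[:,2]),Q.min(0),Q.max(0))
# front bar: cluster by x
r=cv2.minAreaRect(np.float32(Q[:,:2]*1000));print(r)
for f in range(-1,1):pass
o=m&(hsv[:,0]>5)&(hsv[:,0]<18)&(hsv[:,1]>190)
print('orange',o.sum(),P[o].mean(0),P[o].min(0),P[o].max(0))
ymid=Q[:,1].mean();xm=(Q[:,0].min()+Q[:,0].max())/2
for nm,s in(('front',Q[:,0]<xm-.01),('back',Q[:,0]>xm+.01)):
    S=Q[s&(Q[:,1]>Q[:,1].min()+.035)&(Q[:,1]<Q[:,1].max()-.035)];p=np.polyfit(S[:,1],S[:,0],1);print(nm,len(S),p,S.mean(0),np.std(S[:,0]-np.polyval(p,S[:,1])))
b=(P[:,2]<.02)&(P[:,2]>.004)&(hsv[:,1]>120);print('base',b.sum(),cv2.minAreaRect(np.float32(P[b][:,:2]*1000)))
for nm,roi,lo,hi in(('red',(172,200,202,232),0,8),('green',(115,200,152,235),60,95)):
    P,C,U=cloud('top',im,d,roi);hsv=cv2.cvtColor(C[None],cv2.COLOR_BGR2HSV)[0].astype(int)
    h=hsv[:,0];k=((h>=lo)&(h<=hi)|((nm=='red')&(h>172)))&(hsv[:,1]>130)&(P[:,2]>.03)&(P[:,2]<.075)
    tp=k&(P[:,2]>.052);print(nm,tp.sum(),np.median(P[tp],0),cv2.minAreaRect(np.float32(P[tp][:,:2]*1000)))
    q=P[:,2]>.085;T=P[q];print(' ring+tab',q.sum(),T.mean(0),T.max(0));
    q=P[:,2]>.15;T=P[q];print(' tab',q.sum(),T.mean(0),T.max(0),cv2.minAreaRect(np.float32(T[:,:2]*1000)) if q.sum() else '')
    print(np.round(P[P[:,2]>.12]*1000).astype(int).tolist())
for nm,roi in(('salt',(203,205,222,228)),('soap',(228,200,262,232)),('mug',(345,180,392,215))):
    P,C,U=cloud('top',im,d,roi);Q=P[P[:,2]>.02];print(nm,Q.min(0),Q.max(0))
E
```

```text
hook pts 423 0.16324818967456678 [ 0.45012569 -0.39272917  0.15244676] [ 0.54758961 -0.19045417  0.17172451]
((502.44293212890625, -289.61456298828125), (91.56844329833984, 203.2219696044922), 5.355537414550781)
orange 26 [ 0.45645124 -0.24348662  0.16368772] [ 0.45343745 -0.25939119  0.15613996] [ 0.4609359  -0.2261772   0.16940661]
front 105 [-0.09141861  0.43436684] [ 0.46126163 -0.29419391  0.16344205] 0.002536794857168176
back 148 [-0.07329215  0.50052356] [ 0.52175835 -0.289728    0.16294724] 0.007617155825377367
base 1453 ((491.7059326171875, -287.53167724609375), (152.19027709960938, 169.10882568359375), 5.4972968101501465)
red 105 [0.43250311 0.14646357 0.05919228] ((436.7852478027344, 155.62950134277344), (36.744598388671875, 66.19617462158203), 70.56458282470703)
 ring+tab 75 [0.43790619 0.1544702  0.13793437] [0.46682559 0.16659059 0.17198772]
 tab 30 [0.43729134 0.15507638 0.16469223] [0.44950538 0.16224092 0.17198772] ((437.4522705078125, 155.70489501953125), (7.506401062011719, 26.49081039428711), 70.1158447265625)
[[459, 152, 124], [459, 148, 123], [455, 151, 129], [4
[... 1959 characters left out ...]
4, 170], [433, 343, 162], [433, 342, 155], [434, 341, 148], [435, 343, 135], [435, 342, 126], [429, 354, 168], [429, 350, 170], [430, 348, 167], [430, 345, 165], [430, 347, 152], [431, 345, 147], [431, 344, 139], [432, 345, 126], [426, 354, 167], [426, 349, 172], [427, 350, 161], [427, 349, 153], [428, 349, 144], [428, 348, 138], [428, 349, 126], [424, 352, 146], [425, 352, 134], [425, 351, 127], [422, 358, 125], [422, 355, 126], [419, 363, 121], [415, 363, 120]]
salt [0.41625389 0.04471698 0.02078047] [0.45514749 0.08318034 0.09409876]
soap [ 0.41095358 -0.10038829  0.02000228] [0.50338224 0.01801334 0.22229958]
mug [ 0.46699353 -0.52829602  0.02031344] [ 0.55693675 -0.37704227  0.17162736]
```

Run:
```python
from h import *
for nm,lo,hi,rt,rs in(('red',0,8,(172,200,202,232),(205,245,240,300)),('green',60,95,(115,200,152,235),(155,280,195,330))):
  for c,roi in(('top',rt),('side',rs)):
    t=np.load(c+'0.npz');P,C,U=cloud(c,t['im'],t['d'],roi)
    hsv=cv2.cvtColor(C[None],cv2.COLOR_BGR2HSV)[0].astype(int);h=hsv[:,0]
    col=((h>=lo)&(h<=hi)|((nm=='red')&(h>172)))&(hsv[:,1]>110)
    B=P[col&(P[:,2]>.008)&(P[:,2]<.064)]
    T=P[(P[:,2]>.135)&(P[:,2]<.175)]
    R=P[(P[:,2]>.07)&(P[:,2]<.175)]
    print(nm,c,'box',len(B),[np.round(x,1) for x in cv2.minAreaRect(np.float32(B[:,:2]*1000))],'ztop',np.percentile(B[:,2],98).round(4))
    for n,X in(('tab',T),('ring+tab',R)):
      X2=X[:,:2]-X[:,:2].mean(0);w,v=np.linalg.eigh(X2.T@X2);print('   ',n,len(X),X.mean(0).round(4),np.degrees(np.arctan(v[1,1]/v[0,1])).round(1),'zmax',X[:,2].max().round(4), [np.round(x,1) for x in cv2.minAreaRect(np.float32(X[:,:2]*1000))])
    top=P[col&(P[:,2]>.05)&(P[:,2]<.064)];print('   top',len(top),[np.round(x,1) for x in cv2.minAreaRect(np.float32(top[:,:2]*1000))])
```

```text
red top box 127 [array([436.8, 155.6]), array([36.8, 66.2]), np.float64(70.6)] ztop 0.0636
    tab 37 [0.437  0.1546 0.1606] -18.5 zmax 0.172 [array([437.5, 155.7]), array([ 7.5, 26.5]), np.float64(70.1)]
    ring+tab 110 [0.4375 0.1548 0.1185] -19.6 zmax 0.172 [array([436.7, 155.2]), array([ 9.9, 63.9]), np.float64(69.8)]
   top 98 [array([436.8, 155.6]), array([36.7, 66.2]), np.float64(70.6)]
red side box 218 [array([437.6, 157. ]), array([37. , 70.5]), np.float64(69.9)] ztop 0.0633
    tab 38 [0.4325 0.1595 0.1585] -20.0 zmax 0.173 [array([437. , 157.3]), array([ 8.4, 33.8]), np.float64(67.5)]
    ring+tab 282 [0.4863 0.1276 0.0929] -45.2 zmax 0.173 [array([495.3, 136.6]), array([101.1, 166.3]), np.float64(39.5)]
   top 140 [array([437.7, 157. ]), array([37.1, 70.4]), np.float64(69.8)]
green top box 100 [array([435.3, 342.8]), array([32.3, 63.3]), np.float64(43.9)] ztop 0.0629
    tab 45 [0.4357 0.343  0.158 ] -42.3 zmax 0.1723 [array([435.9, 344.8]), array([ 9.4, 26.6]), np.float64(44.1)]
    ring+tab 123 [0.4352 0.3442 0.1203] -45.0 zmax 0.1723 [array([435.4, 345.3]), array([10.1, 63.4]), np.float64(46.7)]
   top 89 [array([435.3, 342.8]), array([32.3, 63.3]), np.float64(43.9)]
green side box 1 [array([432.2, 325.6]), array([0., 0.]), np.float64(0.0)] ztop 0.0547
    tab 66 [0.4315 0.3459 0.1556] -48.7 zmax 0.1688 [array([433.1, 345.5]), array([ 8.6, 28.8]), np.float64(43.7)]
    ring+tab 271 [0.466  0.339  0.1044] -12.9 zmax 0.1688 [array([477. , 350.1]), array([ 75.2, 132.2]), np.float64(56.4)]
   top 1 [array([432.2, 325.6]), array([0., 0.]), np.float64(0.0)]
```

Request:
apply_moves --steps '[{"tz": -0.95,"az": 0.717,"jaw": 1},{"tz": -0.95,"az": 0.717,"jaw": 1},{"tz": -0.95,"az": 0.717,"jaw": 1},{"tz": -0.95,"az": 0.717,"jaw": 1},{"tz": -0.95,"az": 0.717,"jaw": 1},{"tz": -0.95,"az": 0.717,"jaw": 1},{"tz": -0.95,"az": 0.717,"jaw": 1},{"jaw": 1},{"jaw": 1}]'

```text
invalid input at $.steps[0]: expected keys tx, ty, tz, ax, ay, az, jaw
```

```bash
cat > go.py <<'E'
import sys
from h import *
from scipy.spatial.transform import Rotation as R
o=observe();q=o['orientation'];M=R.from_quat([q[1],q[2],q[3],q[0]]).as_matrix()
yaw=np.degrees(np.arctan2(M[1,0],M[0,0]))
x,y,z,w=map(float,sys.argv[1:5]);dy=(yaw-w+180)%360-180
a=np.radians(w);d=np.array([x,y,z])-o['tcp_pos']
print('tcp',o['tcp_pos'].round(4),'yaw',yaw.round(2),'toolz',M[:,2].round(3),'t',o['time_s'],'F',o['ft_force'].round(1),'open',round(o['opening'],3),'grip',round(o['gripper_force'],1),'j',o['joint_pos'].round(2))
print('az units',(np.radians(dy)/.12).round(3),'| units after turn tx,ty,tz',(np.array([d@[np.cos(a),np.sin(a),0],d@[np.sin(a),-np.cos(a),0],-d[2]])/.025).round(3))
S=R.from_euler('z',5.35,degrees=True).as_matrix();print('tcp in stand',(S.T@(o['tcp_pos']-[.4562,-.2412,0])).round(4))
E
python3 go.py .437 .156 .40 -19.7
```

```text
tcp [ 0.1599 -0.6039  0.2354] yaw 14.83 toolz [-0.     0.001 -1.   ] t 0.1 F [ 0.1  0.2 -0.4] open 0.997 grip 0.0 j [-1.41  0.49  1.35  0.    1.3  -0.1 ]
az units 5.022 | units after turn tx,ty,tz [  0.189 -32.353  -6.583]
tcp in stand [-0.3288 -0.3335  0.2354]
```

Request:
apply_moves --steps '[{"tx": 0,"ty": 0,"tz": -0.94,"ax": 0,"ay": 0,"az": 0.717,"jaw": 1},{"tx": 0,"ty": 0,"tz": -0.94,"ax": 0,"ay": 0,"az": 0.717,"jaw": 1},{"tx": 0,"ty": 0,"tz": -0.94,"ax": 0,"ay": 0,"az": 0.717,"jaw": 1},{"tx": 0,"ty": 0,"tz": -0.94,"ax": 0,"ay": 0,"az": 0.717,"jaw": 1},{"tx": 0,"ty": 0,"tz": -0.94,"ax": 0,"ay": 0,"az": 0.717,"jaw": 1},{"tx": 0,"ty": 0,"tz": -0.94,"ax": 0,"ay": 0,"az": 0.717,"jaw": 1},{"tx": 0,"ty": 0,"tz": -0.94,"ax": 0,"ay": 0,"az": 0.717,"jaw": 1},{"tx": 0.5,"ty": -1,"tz": 0,"ax": 0,"ay": 0,"az": 0,"jaw": 1},{"tx": 0.5,"ty": -1,"tz": 0,"ax": 0,"ay": 0,"az": 0,"jaw": 1},{"tx": 0.5,"ty": -1,"tz": 0,"ax": 0,"ay": 0,"az": 0,"jaw": 1},{"tx": 0.5,"ty": -1,"tz": 0,"ax": 0,"ay": 0,"az": 0,"jaw": 1},{"tx": 0,"ty": -1,"tz": 0,"ax": 0,"ay": 0,"az": 0,"jaw": 1},{"tx": 0,"ty": -1,"tz": 0,"ax": 0,"ay": 0,"az": 0,"jaw": 1},{"tx": 0,"ty": -1,"tz": 0,"ax": 0,"ay": 0,"az": 0,"jaw": 1},{"tx": 0,"ty": -1,"tz": 0,"ax": 0,"ay": 0,"az": 0,"jaw": 1},{"tx": 0,"ty": -1,"tz": 0,"ax": 0,"ay": 0,"az": 0,"jaw": 1},{"tx": 0,"ty": -1,"tz": 0,"ax": 0,"ay": 0,"az": 0,"jaw": 1},{"tx": 0,"ty": -1,"tz": 0,"ax": 0,"ay": 0,"az": 0,"jaw": 1},{"tx": 0,"ty": -1,"tz": 0,"ax": 0,"ay": 0,"az": 0,"jaw": 1},{"tx": 0,"ty": -1,"tz": 0,"ax": 0,"ay": 0,"az": 0,"jaw": 1}]'

```text
time_s: 1.77
tcp_pos: [0.3166, -0.3137, 0.4002]
orientation: [-0.0, 0.985, -0.171, -0.0]
ft_force: [0.9, -0.2, 0.1]
opening: 0.998
gripper_force: 0.0
```

```bash
python3 go.py .437 .156 .40 -19.7
```

```text
tcp [ 0.3166 -0.3137  0.4002] yaw -19.69 toolz [-0.  0. -1.] t 1.7667 F [ 0.9 -0.2  0.1] open 0.998 grip 0.0 j [-0.92  0.1   1.48  0.    1.57  1.  ]
az units 0.001 | units after turn tx,ty,tz [-1.7980e+00 -1.9313e+01  8.0000e-03]
tcp in stand [-0.1458 -0.0592  0.4002]
```

Request:
apply_moves --steps '[{"tx": 0,"ty": -1,"tz": 0,"ax": 0,"ay": 0,"az": 0,"jaw": 1},{"tx": 0,"ty": -1,"tz": 0,"ax": 0,"ay": 0,"az": 0,"jaw": 1},{"tx": 0,"ty": -1,"tz": 0,"ax": 0,"ay": 0,"az": 0,"jaw": 1},{"tx": 0,"ty": -1,"tz": 0,"ax": 0,"ay": 0,"az": 0,"jaw": 1},{"tx": 0,"ty": -1,"tz": 0,"ax": 0,"ay": 0,"az": 0,"jaw": 1},{"tx": 0,"ty": -1,"tz": 0,"ax": 0,"ay": 0,"az": 0,"jaw": 1},{"tx": 0,"ty": -1,"tz": 0,"ax": 0,"ay": 0,"az": 0,"jaw": 1},{"tx": 0,"ty": -1,"tz": 0,"ax": 0,"ay": 0,"az": 0,"jaw": 1},{"tx": 0,"ty": -1,"tz": 0,"ax": 0,"ay": 0,"az": 0,"jaw": 1},{"tx": 0,"ty": -1,"tz": 0,"ax": 0,"ay": 0,"az": 0,"jaw": 1},{"tx": 0,"ty": -1,"tz": 0,"ax": 0,"ay": 0,"az": 0,"jaw": 1},{"tx": 0,"ty": -1,"tz": 0,"ax": 0,"ay": 0,"az": 0,"jaw": 1},{"tx": 0,"ty": -1,"tz": 0,"ax": 0,"ay": 0,"az": 0,"jaw": 1},{"tx": 0,"ty": -1,"tz": 0,"ax": 0,"ay": 0,"az": 0,"jaw": 1},{"tx": -0.6,"ty": -1,"tz": 0,"ax": 0,"ay": 0,"az": 0,"jaw": 1},{"tx": -0.6,"ty": -1,"tz": 0,"ax": 0,"ay": 0,"az": 0,"jaw": 1},{"tx": -0.6,"ty": -1,"tz": 0,"ax": 0,"ay": 0,"az": 0,"jaw": 1},{"tx": 0,"ty": -0.9,"tz": 0,"ax": 0,"ay": 0,"az": 0,"jaw": 1},{"tx": 0,"ty": 0,"tz": 0,"ax": 0,"ay": 0,"az": 0,"jaw": 1},{"tx": 0,"ty": 0,"tz": 0,"ax": 0,"ay": 0,"az": 0,"jaw": 1}]'

```text
time_s: 3.43
tcp_pos: [0.4247, 0.1222, 0.4001]
orientation: [0.0, 0.985, -0.17, -0.0]
ft_force: [-0.1, 0.1, -0.1]
opening: 0.999
gripper_force: 0.0
```

```bash
python3 go.py .437 .156 .159 -19.7
python3 - <<'E'
from h import *
im,d=get_image('side');np.savez('side1.npz',im=im,d=d)
im2,d2=get_image('top');np.savez('top1.npz',im=im2,d=d2)
a=cv2.resize(im[150:330,150:450],(0,0),fx=2.4,fy=2.4,interpolation=cv2.INTER_CUBIC);cv2.imwrite('pics/s1.png',a)
P,C,U=cloud('side',im,d,(255,170,450,300))
q=(P[:,2]>.15)&(P[:,2]<.175)&(P[:,0]>.42)&(P[:,0]<.56)&(P[:,1]<-.17)&(P[:,1]>-.41);Q=P[q];print(q.sum())
if q.sum()>20:
  print(np.median(Q,0),cv2.minAreaRect(np.float32(Q[:,:2]*1000)))
  f=Q[(Q[:,0]<.475)];print(len(f),f.min(0),f.max(0),np.polyfit(f[:,1],f[:,0],1) if len(f)>5 else '')
b=(P[:,2]<.02)&(P[:,2]>.007)&(P[:,0]>.4)&(P[:,0]<.6)&(P[:,1]<-.17)&(P[:,1]>-.41);print('base',cv2.minAreaRect(np.float32(P[b][:,:2]*1000)))
E
```

```text
tcp [0.4247 0.1222 0.4001] yaw -19.56 toolz [-0.001 -0.    -1.   ] t 3.4333 F [-0.1  0.1 -0.1] open 0.999 grip 0.0 j [ 0.15  0.09  1.49 -0.    1.57  2.06]
az units 0.021 | units after turn tx,ty,tz [ 9.000e-03 -1.439e+00  9.645e+00]
tcp in stand [0.0025 0.3648 0.4001]
27
[ 0.471422   -0.37802962  0.16501628] ((477.7501220703125, -378.3289489746094), (15.566126823425293, 48.04647445678711), 46.4834098815918)
16 [ 0.46309914 -0.38256924  0.15909201] [ 0.47266016 -0.35670435  0.16916401] [-0.19829109  0.39430772]
base ((424.7774658203125, -363.9249267578125), (62.103267669677734, 63.415958404541016), 35.163597106933594)
```

View pics/s1.png

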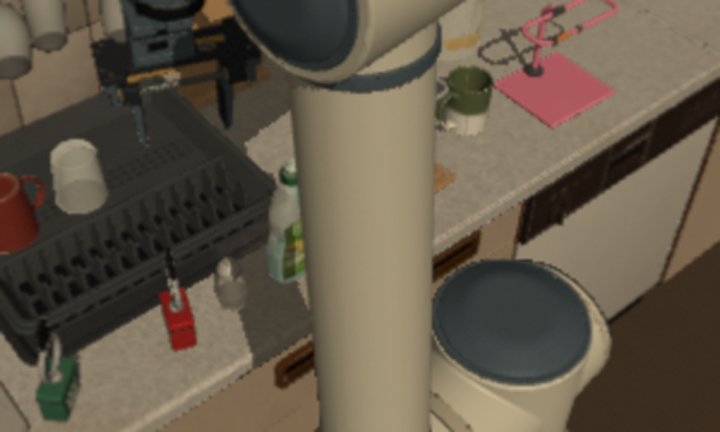

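Request:
apply_moves --steps '[{"tx": 0,"ty": -0.72,"tz": 0,"ax": 0,"ay": 0,"az": 0.02,"jaw": 1},{"tx": 0,"ty": -0.72,"tz": 0,"ax": 0,"ay": 0,"az": 0,"jaw": 1},{"tx": 0,"ty": 0,"tz": 1,"ax": 0,"ay": 0,"az": 0,"jaw": 1},{"tx": 0,"ty": 0,"tz": 1,"ax": 0,"ay": 0,"az": 0,"jaw": 1},{"tx": 0,"ty": 0,"tz": 1,"ax": 0,"ay": 0,"az": 0,"jaw": 1},{"tx": 0,"ty": 0,"tz": 1,"ax": 0,"ay": 0,"az": 0,"jaw": 1},{"tx": 0,"ty": 0,"tz": 1,"ax": 0,"ay": 0,"az": 0,"jaw": 1},{"tx": 0,"ty": 0,"tz": 1,"ax": 0,"ay": 0,"az": 0,"jaw": 1},{"tx": 0,"ty": 0,"tz": 1,"ax": 0,"ay": 0,"az": 0,"jaw": 1},{"tx": 0,"ty": 0,"tz": 0,"ax": 0,"ay": 0,"az": 0,"jaw": 1},{"tx": 0,"ty": 0,"tz": 0,"ax": 0,"ay": 0,"az": 0,"jaw": 1}]'

```text
time_s: 4.45
tcp_pos: [0.4366, 0.1545, 0.2253]
orientation: [0.0, 0.985, -0.173, -0.001]
ft_force: [-0.1, -0.2, 0.5]
opening: 1.001
gripper_force: 0.0
```

```bash
python3 go.py .437 .156 .159 -19.7
```

```text
tcp [0.4366 0.1545 0.2253] yaw -19.89 toolz [-0.002 -0.001 -1.   ] t 4.45 F [-0.1 -0.2  0.5] open 1.001 grip 0.0 j [ 0.21  0.28  1.74 -0.    1.12  2.13]
az units -0.027 | units after turn tx,ty,tz [-0.005 -0.062  2.65 ]
tcp in stand [0.0174 0.3958 0.2253]
```

Request:
apply_moves --steps '[{"tx": 0,"ty": -0.06,"tz": 0.7,"ax": 0,"ay": 0,"az": 0,"jaw": 1},{"tx": 0,"ty": 0,"tz": 0.7,"ax": 0,"ay": 0,"az": 0,"jaw": 1},{"tx": 0,"ty": 0,"tz": 0.7,"ax": 0,"ay": 0,"az": 0,"jaw": 1},{"tx": 0,"ty": 0,"tz": 0.52,"ax": 0,"ay": 0,"az": 0,"jaw": 0},{"tx": 0,"ty": 0,"tz": 0,"ax": 0,"ay": 0,"az": 0,"jaw": -0.5},{"tx": 0,"ty": 0,"tz": 0,"ax": 0,"ay": 0,"az": 0,"jaw": -1},{"tx": 0,"ty": 0,"tz": 0,"ax": 0,"ay": 0,"az": 0,"jaw": -1},{"tx": 0,"ty": 0,"tz": 0,"ax": 0,"ay": 0,"az": 0,"jaw": -1},{"tx": 0,"ty": 0,"tz": 0,"ax": 0,"ay": 0,"az": 0,"jaw": -1},{"tx": 0,"ty": 0,"tz": 0,"ax": 0,"ay": 0,"az": 0,"jaw": -1},{"tx": 0,"ty": 0,"tz": 0,"ax": 0,"ay": 0,"az": 0,"jaw": -1},{"tx": 0,"ty": 0,"tz": 0,"ax": 0,"ay": 0,"az": 0,"jaw": -1},{"tx": 0,"ty": 0,"tz": 0,"ax": 0,"ay": 0,"az": 0,"jaw": -1},{"tx": 0,"ty": 0,"tz": 0,"ax": 0,"ay": 0,"az": 0,"jaw": -1}]'

```text
time_s: 5.62
tcp_pos: [0.4375, 0.1568, 0.1599]
orientation: [0.0, 0.985, -0.172, -0.0]
ft_force: [-0.4, -0.7, -0.4]
opening: 0.225
gripper_force: 0.0
```

```bash
python3 go.py .437 .156 .159 -19.7
```

```text
tcp [0.4375 0.1568 0.1599] yaw -19.82 toolz [-0. -0. -1.] t 5.6167 F [-0.4 -0.7 -0.4] open 0.225 grip 0.0 j [0.22 0.38 1.82 0.   0.94 2.13]
az units -0.017 | units after turn tx,ty,tz [-0.007  0.037  0.037]
tcp in stand [0.0185 0.398  0.1599]
```

Fingers still closing; wait, then lift.

Request:
apply_moves --steps '[{"tx": 0,"ty": 0,"tz": 0,"ax": 0,"ay": 0,"az": 0,"jaw": -1},{"tx": 0,"ty": 0,"tz": 0,"ax": 0,"ay": 0,"az": 0,"jaw": -1},{"tx": 0,"ty": 0,"tz": 0,"ax": 0,"ay": 0,"az": 0,"jaw": -1},{"tx": 0,"ty": 0,"tz": 0,"ax": 0,"ay": 0,"az": 0,"jaw": -1},{"tx": 0,"ty": 0,"tz": 0,"ax": 0,"ay": 0,"az": 0,"jaw": -1},{"tx": 0,"ty": 0,"tz": 0,"ax": 0,"ay": 0,"az": 0,"jaw": -1},{"tx": 0,"ty": 0,"tz": -0.3,"ax": 0,"ay": 0,"az": 0,"jaw": -1},{"tx": 0,"ty": 0,"tz": -0.6,"ax": 0,"ay": 0,"az": 0,"jaw": -1},{"tx": 0,"ty": 0,"tz": -1,"ax": 0,"ay": 0,"az": 0,"jaw": -1},{"tx": 0,"ty": 0,"tz": -1,"ax": 0,"ay": 0,"az": 0,"jaw": -1},{"tx": 0,"ty": 0,"tz": -1,"ax": 0,"ay": 0,"az": 0,"jaw": -1},{"tx": 0,"ty": 0,"tz": -1,"ax": 0,"ay": 0,"az": 0,"jaw": -1},{"tx": 0,"ty": 0,"tz": -1,"ax": 0,"ay": 0,"az": 0,"jaw": -1},{"tx": 0,"ty": 0,"tz": -1,"ax": 0,"ay": 0,"az": 0,"jaw": -1},{"tx": 0,"ty": 0,"tz": -1,"ax": 0,"ay": 0,"az": 0,"jaw": -1},{"tx": 0,"ty": 0,"tz": -1,"ax": 0,"ay": 0,"az": 0,"jaw": -1},{"tx": 0,"ty": 0,"tz": -0.7,"ax": 0,"ay": 0,"az": 0,"jaw": -1},{"tx": 0,"ty": 0,"tz": -0.3,"ax": 0,"ay": 0,"az": 0,"jaw": -1},{"tx": 0,"ty": 0,"tz": 0,"ax": 0,"ay": 0,"az": 0,"jaw": -1}]'

```text
time_s: 7.2
tcp_pos: [0.4378, 0.1569, 0.409]
orientation: [-0.001, 0.985, -0.172, 0.001]
ft_force: [-0.0, 0.2, -2.6]
opening: 0.086
gripper_force: 30.0
```

```bash
python3 go.py .394 -.246 .41 5.35
```

```text
tcp [0.4378 0.1569 0.409 ] yaw -19.82 toolz [ 0.003  0.001 -1.   ] t 7.2 F [-0.   0.2 -2.6] open 0.086 grip 30.0 j [0.22 0.12 1.42 0.   1.59 2.13]
az units -3.66 | units after turn tx,ty,tz [-3.248 15.882 -0.039]
tcp in stand [0.0188 0.3981 0.409 ]
```

Request:
apply_moves --steps '[{"tx": 0,"ty": 0,"tz": 0,"ax": 0,"ay": 0,"az": -0.732,"jaw": -1},{"tx": 0,"ty": 0,"tz": 0,"ax": 0,"ay": 0,"az": -0.732,"jaw": -1},{"tx": 0,"ty": 0,"tz": 0,"ax": 0,"ay": 0,"az": -0.732,"jaw": -1},{"tx": 0,"ty": 0,"tz": 0,"ax": 0,"ay": 0,"az": -0.732,"jaw": -1},{"tx": 0,"ty": 0,"tz": 0,"ax": 0,"ay": 0,"az": -0.732,"jaw": -1},{"tx": -0.2,"ty": 0.5,"tz": 0,"ax": 0,"ay": 0,"az": 0,"jaw": -1},{"tx": -0.2,"ty": 0.8,"tz": 0,"ax": 0,"ay": 0,"az": 0,"jaw": -1},{"tx": -0.2,"ty": 0.8,"tz": 0,"ax": 0,"ay": 0,"az": 0,"jaw": -1},{"tx": -0.2,"ty": 0.8,"tz": 0,"ax": 0,"ay": 0,"az": 0,"jaw": -1},{"tx": -0.2,"ty": 0.8,"tz": 0,"ax": 0,"ay": 0,"az": 0,"jaw": -1},{"tx": -0.2,"ty": 0.8,"tz": 0,"ax": 0,"ay": 0,"az": 0,"jaw": -1},{"tx": -0.2,"ty": 0.8,"tz": 0,"ax": 0,"ay": 0,"az": 0,"jaw": -1},{"tx": -0.2,"ty": 0.8,"tz": 0,"ax": 0,"ay": 0,"az": 0,"jaw": -1},{"tx": -0.2,"ty": 0.8,"tz": 0,"ax": 0,"ay": 0,"az": 0,"jaw": -1},{"tx": -0.2,"ty": 0.8,"tz": 0,"ax": 0,"ay": 0,"az": 0,"jaw": -1},{"tx": -0.2,"ty": 0.8,"tz": 0,"ax": 0,"ay": 0,"az": 0,"jaw": -1},{"tx": -0.2,"ty": 0.8,"tz": 0,"ax": 0,"ay": 0,"az": 0,"jaw": -1},{"tx": -0.2,"ty": 0.8,"tz": 0,"ax": 0,"ay": 0,"az": 0,"jaw": -1},{"tx": -0.2,"ty": 0.8,"tz": 0,"ax": 0,"ay": 0,"az": 0,"jaw": -1}]'

```text
time_s: 8.78
tcp_pos: [0.3923, -0.1217, 0.4061]
orientation: [-0.001, 0.999, 0.047, -0.001]
ft_force: [0.7, 0.3, -2.4]
opening: 0.086
gripper_force: 30.0
```

```bash
python3 go.py .4023 -.2563 .218 5.35
```

```text
tcp [ 0.3923 -0.1217  0.4061] yaw 5.35 toolz [-0.002  0.001 -1.   ] t 8.7833 F [ 0.7  0.3 -2.4] open 0.086 grip 30.0 j [-0.45  0.04  1.53  0.    1.58  1.03]
az units -0.0 | units after turn tx,ty,tz [-0.104  5.396  7.523]
tcp in stand [-0.0525  0.1249  0.4061]
```

Request:
apply_moves --steps '[{"tx": 0,"ty": 0.7,"tz": 0,"ax": 0,"ay": 0,"az": 0,"jaw": -1},{"tx": 0,"ty": 0.7,"tz": 0,"ax": 0,"ay": 0,"az": 0,"jaw": -1},{"tx": 0,"ty": 0.7,"tz": 0,"ax": 0,"ay": 0,"az": 0,"jaw": -1},{"tx": 0,"ty": 0.7,"tz": 0,"ax": 0,"ay": 0,"az": 0,"jaw": -1},{"tx": 0,"ty": 0.7,"tz": 0,"ax": 0,"ay": 0,"az": 0,"jaw": -1},{"tx": 0,"ty": 0.7,"tz": 0,"ax": 0,"ay": 0,"az": 0,"jaw": -1},{"tx": 0,"ty": 0.6,"tz": 0,"ax": 0,"ay": 0,"az": 0,"jaw": -1},{"tx": 0,"ty": 0.5,"tz": 0,"ax": 0,"ay": 0,"az": 0,"jaw": -1},{"tx": 0,"ty": 0,"tz": 0.7,"ax": 0,"ay": 0,"az": 0,"jaw": -1},{"tx": 0,"ty": 0,"tz": 0.7,"ax": 0,"ay": 0,"az": 0,"jaw": -1},{"tx": 0,"ty": 0,"tz": 0.7,"ax": 0,"ay": 0,"az": 0,"jaw": -1},{"tx": 0,"ty": 0,"tz": 0.7,"ax": 0,"ay": 0,"az": 0,"jaw": -1},{"tx": 0,"ty": 0,"tz": 0.7,"ax": 0,"ay": 0,"az": 0,"jaw": -1},{"tx": 0,"ty": 0,"tz": 0.7,"ax": 0,"ay": 0,"az": 0,"jaw": -1},{"tx": 0,"ty": 0,"tz": 0.7,"ax": 0,"ay": 0,"az": 0,"jaw": -1},{"tx": 0,"ty": 0,"tz": 0.7,"ax": 0,"ay": 0,"az": 0,"jaw": -1},{"tx": 0,"ty": 0,"tz": 0.7,"ax": 0,"ay": 0,"az": 0,"jaw": -1},{"tx": 0,"ty": 0,"tz": 0.7,"ax": 0,"ay": 0,"az": 0,"jaw": -1},{"tx": 0,"ty": 0,"tz": 0,"ax": 0,"ay": 0,"az": 0,"jaw": -1},{"tx": 0,"ty": 0,"tz": 0,"ax": 0,"ay": 0,"az": 0,"jaw": -1}]'

```text
time_s: 10.45
tcp_pos: [0.4051, -0.2526, 0.2319]
orientation: [-0.001, 0.999, 0.047, -0.001]
ft_force: [0.6, 0.1, -1.9]
opening: 0.086
gripper_force: 30.0
```

```bash
python3 go.py .4023 -.2563 .218 5.35
python3 - <<'E'
from h import *
ims=[]
for c in('side','top'):
    im,d=get_image(c);np.savez(c+'2.npz',im=im,d=d);ims.append(im)
a=cv2.resize(ims[1][150:250,255:395],(0,0),fx=4,fy=4,interpolation=cv2.INTER_CUBIC)
cv2.imwrite('pics/t2.png',a)
E
```

```text
tcp [ 0.4051 -0.2526  0.2319] yaw 5.35 toolz [-0.002  0.001 -1.   ] t 10.45 F [ 0.6  0.1 -1.9] open 0.086 grip 30.0 j [-0.68  0.29  1.7   0.    1.15  0.79]
az units 0.0 | units after turn tx,ty,tz [-0.126  0.136  0.557]
tcp in stand [-0.0519 -0.0066  0.2319]
```

View pics/t2.png

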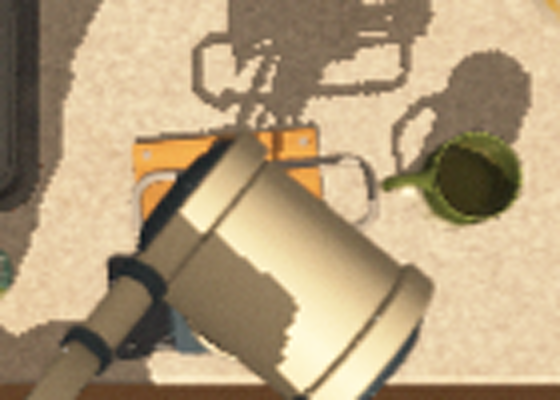

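Request:
apply_moves --steps '[{"tx": 0,"ty": 0.14,"tz": 0.56,"ax": 0,"ay": 0,"az": 0,"jaw": -1},{"tx": 0,"ty": 0,"tz": 0,"ax": 0,"ay": 0,"az": 0,"jaw": -1},{"tx": 0.3,"ty": 0,"tz": 0,"ax": 0,"ay": 0,"az": 0,"jaw": -1},{"tx": 0.3,"ty": 0,"tz": 0,"ax": 0,"ay": 0,"az": 0,"jaw": -1},{"tx": 0.3,"ty": 0,"tz": 0,"ax": 0,"ay": 0,"az": 0,"jaw": -1},{"tx": 0.3,"ty": 0,"tz": 0,"ax": 0,"ay": 0,"az": 0,"jaw": -1},{"tx": 0.3,"ty": 0,"tz": 0,"ax": 0,"ay": 0,"az": 0,"jaw": -1},{"tx": 0,"ty": 0,"tz": 0,"ax": 0,"ay": 0,"az": 0,"jaw": -1}]'

```text
time_s: 11.22
tcp_pos: [0.4449, -0.2531, 0.2186]
orientation: [0.0, 0.999, 0.047, 0.0]
ft_force: [-0.7, -4.1, -1.8]
opening: 0.09
gripper_force: 30.0
```

```bash
python3 go.py .4023 -.2563 .218 5.35
```

```text
tcp [ 0.4449 -0.2531  0.2186] yaw 5.4 toolz [ 0.001 -0.001 -1.   ] t 11.2167 F [-0.7 -4.1 -1.8] open 0.09 grip 30.0 j [-0.63  0.35  1.64 -0.    1.14  0.84]
az units 0.007 | units after turn tx,ty,tz [-1.708 -0.033  0.023]
tcp in stand [-0.0124 -0.0108  0.2186]
```

Request:
apply_moves --steps '[{"tx": 0.3,"ty": 0,"tz": 0,"ax": 0,"ay": 0,"az": 0,"jaw": -1},{"tx": 0.3,"ty": 0,"tz": 0,"ax": 0,"ay": 0,"az": 0,"jaw": -1},{"tx": 0.2,"ty": 0,"tz": 0,"ax": 0,"ay": 0,"az": 0,"jaw": -1},{"tx": 0.2,"ty": 0,"tz": 0,"ax": 0,"ay": 0,"az": 0,"jaw": -1},{"tx": 0,"ty": 0,"tz": 0,"ax": 0,"ay": 0,"az": 0,"jaw": -1},{"tx": 0,"ty": 0,"tz": 0,"ax": 0,"ay": 0,"az": 0,"jaw": -1}]'

```text
time_s: 11.72
tcp_pos: [0.4683, -0.2505, 0.2184]
orientation: [-0.0, 0.999, 0.047, 0.0]
ft_force: [-0.0, -0.3, -1.4]
opening: 0.078
gripper_force: 30.0
```

```bash
python3 go.py .4023 -.2563 .218 5.35
```

```text
tcp [ 0.4683 -0.2505  0.2184] yaw 5.37 toolz [ 0.  0. -1.] t 11.7167 F [-0.  -0.3 -1.4] open 0.078 grip 30.0 j [-0.6   0.38  1.6   0.    1.16  0.87]
az units 0.002 | units after turn tx,ty,tz [-2.649 -0.015  0.014]
tcp in stand [ 0.0112 -0.0104  0.2184]
```

Request:
apply_moves --steps '[{"tx": 0.15,"ty": 0,"tz": 0,"ax": 0,"ay": 0,"az": 0,"jaw": -1},{"tx": 0,"ty": 0,"tz": 0,"ax": 0,"ay": 0,"az": 0,"jaw": -1},{"tx": -0.2,"ty": 0,"tz": 0,"ax": 0,"ay": 0,"az": 0,"jaw": -1},{"tx": -0.2,"ty": 0,"tz": 0,"ax": 0,"ay": 0,"az": 0,"jaw": -1},{"tx": -0.2,"ty": 0,"tz": 0,"ax": 0,"ay": 0,"az": 0,"jaw": -1},{"tx": 0,"ty": 0,"tz": 0,"ax": 0,"ay": 0,"az": 0,"jaw": -1}]'

```text
time_s: 12.22
tcp_pos: [0.4556, -0.2516, 0.2184]
orientation: [-0.0, 0.999, 0.046, -0.0]
ft_force: [-0.6, 0.0, -1.2]
opening: 0.09
gripper_force: 30.0
```

```bash
python3 go.py .4023 -.2563 .218 5.35
```

```text
tcp [ 0.4556 -0.2516  0.2184] yaw 5.32 toolz [-0.001  0.    -1.   ] t 12.2167 F [-0.6  0.  -1.2] open 0.09 grip 30.0 j [-0.62  0.37  1.62 -0.    1.15  0.86]
az units -0.005 | units after turn tx,ty,tz [-2.14  -0.013  0.017]
tcp in stand [-0.0016 -0.0103  0.2184]
```

Request:
apply_moves --steps '[{"tx": 0,"ty": 0.3,"tz": 0,"ax": 0,"ay": 0,"az": 0,"jaw": -1},{"tx": 0,"ty": 0.3,"tz": 0,"ax": 0,"ay": 0,"az": 0,"jaw": -1},{"tx": 0,"ty": 0.3,"tz": 0,"ax": 0,"ay": 0,"az": 0,"jaw": -1},{"tx": 0,"ty": 0.3,"tz": 0,"ax": 0,"ay": 0,"az": 0,"jaw": -1}]'

```text
time_s: 12.55
tcp_pos: [0.4599, -0.2827, 0.2184]
orientation: [0.0, 0.999, 0.047, 0.0]
ft_force: [-0.8, 0.1, -2.0]
opening: 0.089
gripper_force: 30.0
```

```bash
python3 go.py .4023 -.2563 .218 5.35
```

```text
tcp [ 0.4599 -0.2827  0.2184] yaw 5.33 toolz [ 0. -0. -1.] t 12.55 F [-0.8  0.1 -2. ] open 0.089 grip 30.0 j [-0.66  0.39  1.58 -0.    1.17  0.82]
az units -0.002 | units after turn tx,ty,tz [-2.197 -1.266  0.016]
tcp in stand [-2.000e-04 -4.170e-02  2.184e-01]
```

Free. Slide on 71 mm more, then lower 20 mm.

Request:
apply_moves --steps '[{"tx": 0,"ty": 0.4,"tz": 0,"ax": 0,"ay": 0,"az": 0,"jaw": -1},{"tx": 0,"ty": 0.4,"tz": 0,"ax": 0,"ay": 0,"az": 0,"jaw": -1},{"tx": 0,"ty": 0.4,"tz": 0,"ax": 0,"ay": 0,"az": 0,"jaw": -1},{"tx": 0,"ty": 0.4,"tz": 0,"ax": 0,"ay": 0,"az": 0,"jaw": -1},{"tx": 0,"ty": 0.4,"tz": 0,"ax": 0,"ay": 0,"az": 0,"jaw": -1},{"tx": 0,"ty": 0.4,"tz": 0,"ax": 0,"ay": 0,"az": 0,"jaw": -1},{"tx": 0,"ty": 0.4,"tz": 0,"ax": 0,"ay": 0,"az": 0,"jaw": -1},{"tx": 0,"ty": 0.05,"tz": 0,"ax": 0,"ay": 0,"az": 0,"jaw": -1},{"tx": 0,"ty": 0,"tz": 0,"ax": 0,"ay": 0,"az": 0,"jaw": -1},{"tx": 0,"ty": 0,"tz": 0.2,"ax": 0,"ay": 0,"az": 0,"jaw": -1},{"tx": 0,"ty": 0,"tz": 0.2,"ax": 0,"ay": 0,"az": 0,"jaw": -1},{"tx": 0,"ty": 0,"tz": 0.1,"ax": 0,"ay": 0,"az": 0,"jaw": -1},{"tx": 0,"ty": 0,"tz": 0.1,"ax": 0,"ay": 0,"az": 0,"jaw": -1},{"tx": 0,"ty": 0,"tz": 0,"ax": 0,"ay": 0,"az": 0,"jaw": -1}]'

```text
time_s: 13.72
tcp_pos: [0.4661, -0.352, 0.2027]
orientation: [-0.0, 0.999, 0.047, -0.0]
ft_force: [0.6, 0.6, -1.7]
opening: 0.082
gripper_force: 30.0
```

```bash
python3 go.py .467 -.3538 .199 5.35
```

```text
tcp [ 0.4661 -0.352   0.2027] yaw 5.37 toolz [-0.001  0.001 -1.   ] t 13.7167 F [ 0.6  0.6 -1.7] open 0.082 grip 30.0 j [-0.75  0.47  1.49  0.    1.18  0.73]
az units 0.002 | units after turn tx,ty,tz [0.028 0.076 0.149]
tcp in stand [-0.0005 -0.1112  0.2027]
```

Request:
apply_moves --steps '[{"tx": 0,"ty": 0,"tz": 0.06,"ax": 0,"ay": 0,"az": 0,"jaw": -1},{"tx": 0,"ty": 0,"tz": 0.05,"ax": 0,"ay": 0,"az": 0,"jaw": -1},{"tx": 0,"ty": 0,"tz": 0.02,"ax": 0,"ay": 0,"az": 0,"jaw": -1},{"tx": 0,"ty": 0,"tz": 0,"ax": 0,"ay": 0,"az": 0,"jaw": -1},{"tx": 0,"ty": 0,"tz": 0,"ax": 0,"ay": 0,"az": 0,"jaw": -1}]'

```text
time_s: 14.13
tcp_pos: [0.4663, -0.3525, 0.2002]
orientation: [0.0, 0.999, 0.047, 0.0]
ft_force: [0.4, -0.6, -2.3]
opening: 0.091
gripper_force: 30.0
```

```bash
python3 go.py .467 -.3538 .199 5.35
```

```text
tcp [ 0.4663 -0.3525  0.2002] yaw 5.35 toolz [ 0. -0. -1.] t 14.1333 F [ 0.4 -0.6 -2.3] open 0.091 grip 30.0 j [-0.75  0.47  1.49 -0.    1.18  0.73]
az units -0.0 | units after turn tx,ty,tz [0.022 0.054 0.05 ]
tcp in stand [-0.0003 -0.1118  0.2002]
```

Request:
apply_moves --steps '[{"tx": 0,"ty": 0.04,"tz": 0.04,"ax": 0,"ay": 0,"az": 0,"jaw": -1},{"tx": 0,"ty": 0,"tz": 0.03,"ax": 0,"ay": 0,"az": 0,"jaw": -1},{"tx": 0,"ty": 0,"tz": 0,"ax": 0,"ay": 0,"az": 0,"jaw": -1},{"tx": 0,"ty": 0,"tz": 0,"ax": 0,"ay": 0,"az": 0,"jaw": -1}]'

```text
time_s: 14.47
tcp_pos: [0.4666, -0.3537, 0.1989]
orientation: [0.0, 0.999, 0.047, 0.0]
ft_force: [-0.9, 1.8, 6.2]
opening: 0.084
gripper_force: 30.0
```

```bash
python3 go.py .467 -.3538 .199 5.35
```

```text
tcp [ 0.4666 -0.3537  0.1989] yaw 5.34 toolz [ 0.001 -0.001 -1.   ] t 14.4667 F [-0.9  1.8  6.2] open 0.084 grip 30.0 j [-0.75  0.48  1.49  0.    1.17  0.73]
az units -0.001 | units after turn tx,ty,tz [ 0.016  0.007 -0.002]
tcp in stand [-0.0002 -0.1129  0.1989]
```

Request:
apply_moves --steps '[{"tx": 0,"ty": 0,"tz": -0.02,"ax": 0,"ay": 0,"az": 0,"jaw": -1},{"tx": 0,"ty": 0,"tz": 0,"ax": 0,"ay": 0,"az": 0,"jaw": -0.8},{"tx": 0,"ty": 0,"tz": 0,"ax": 0,"ay": 0,"az": 0,"jaw": -0.7},{"tx": 0,"ty": 0,"tz": 0,"ax": 0,"ay": 0,"az": 0,"jaw": -0.6},{"tx": 0,"ty": 0,"tz": 0,"ax": 0,"ay": 0,"az": 0,"jaw": -0.5},{"tx": 0,"ty": 0,"tz": 0,"ax": 0,"ay": 0,"az": 0,"jaw": -0.4},{"tx": 0,"ty": 0,"tz": 0,"ax": 0,"ay": 0,"az": 0,"jaw": -0.4},{"tx": 0,"ty": 0,"tz": 0,"ax": 0,"ay": 0,"az": 0,"jaw": -0.4},{"tx": 0,"ty": 0,"tz": 0,"ax": 0,"ay": 0,"az": 0,"jaw": -0.4},{"tx": 0,"ty": 0,"tz": -0.3,"ax": 0,"ay": 0,"az": 0,"jaw": -0.4},{"tx": 0,"ty": 0,"tz": -0.7,"ax": 0,"ay": 0,"az": 0,"jaw": -0.4},{"tx": 0,"ty": 0,"tz": -1,"ax": 0,"ay": 0,"az": 0,"jaw": -0.4},{"tx": 0,"ty": 0,"tz": -1,"ax": 0,"ay": 0,"az": 0,"jaw": 0},{"tx": 0,"ty": 0,"tz": -1,"ax": 0,"ay": 0,"az": 0,"jaw": 1},{"tx": 0,"ty": 0,"tz": -1,"ax": 0,"ay": 0,"az": 0,"jaw": 1},{"tx": 0,"ty": 0,"tz": -1,"ax": 0,"ay": 0,"az": 0,"jaw": 1},{"tx": 0,"ty": 0,"tz": 0,"ax": 0,"ay": 0,"az": 0,"jaw": 1}]'

```text
time_s: 15.88
tcp_pos: [0.4676, -0.3545, 0.3546]
orientation: [0.003, 0.999, 0.047, 0.003]
ft_force: [-0.0, 0.0, 1.2]
opening: 0.635
gripper_force: 0.0
```

```bash
python3 go.py .4355 .345 .36 135
python3 - <<'E'
from h import *
ims=[]
for c in('side','top'):
    im,d=get_image(c);np.savez(c+'3.npz',im=im,d=d);ims.append(im)
a=cv2.resize(ims[1][170:250,280:400],(0,0),fx=3.3,fy=3.3,interpolation=cv2.INTER_CUBIC)
b=cv2.resize(ims[0][130:270,260:400],(0,0),fx=2.8,fy=2.8,interpolation=cv2.INTER_CUBIC)
o=np.zeros((400,800,3),np.uint8);o[:264,:396]=a;o[:392,400:792]=b;cv2.imwrite('pics/c3.png',o)
E
```

```text
tcp [ 0.4676 -0.3545  0.3546] yaw 5.35 toolz [ 0.006 -0.005 -1.   ] t 15.8833 F [-0.   0.   1.2] open 0.635 grip 0.0 j [-0.75  0.34  1.27  0.    1.52  0.73]
az units -18.857 | units after turn tx,ty,tz [20.691 18.878 -0.217]
tcp in stand [ 0.0007 -0.1139  0.3546]
```

View pics/c3.png

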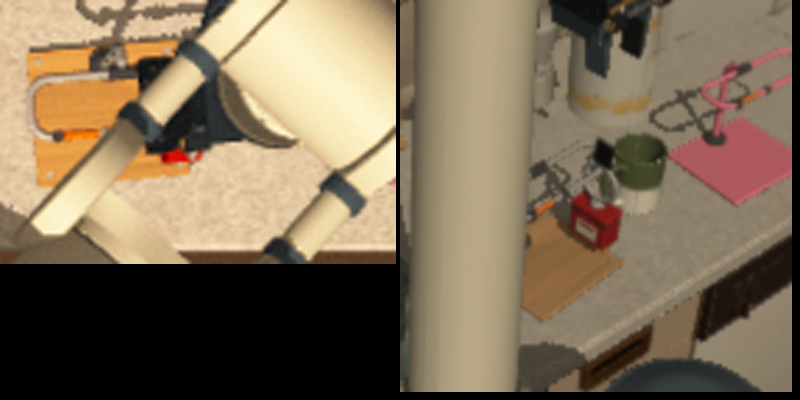

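Request:
apply_moves --steps '[{"tx": 0,"ty": 0,"tz": 0,"ax": 0,"ay": 0,"az": -0.943,"jaw": 1},{"tx": 0,"ty": 0,"tz": 0,"ax": 0,"ay": 0,"az": -0.943,"jaw": 1},{"tx": 0,"ty": 0,"tz": 0,"ax": 0,"ay": 0,"az": -0.943,"jaw": 1},{"tx": 0,"ty": 0,"tz": 0,"ax": 0,"ay": 0,"az": -0.943,"jaw": 1},{"tx": 0,"ty": 0,"tz": 0,"ax": 0,"ay": 0,"az": -0.943,"jaw": 1},{"tx": 0,"ty": 0,"tz": 0,"ax": 0,"ay": 0,"az": -0.943,"jaw": 1},{"tx": 0,"ty": 0,"tz": 0,"ax": 0,"ay": 0,"az": -0.943,"jaw": 1},{"tx": 0,"ty": 0,"tz": 0,"ax": 0,"ay": 0,"az": -0.943,"jaw": 1},{"tx": 0,"ty": 0,"tz": 0,"ax": 0,"ay": 0,"az": -0.943,"jaw": 1},{"tx": 0,"ty": 0,"tz": 0,"ax": 0,"ay": 0,"az": -0.943,"jaw": 1},{"tx": 0,"ty": 0,"tz": 0,"ax": 0,"ay": 0,"az": -0.943,"jaw": 1},{"tx": 0,"ty": 0,"tz": 0,"ax": 0,"ay": 0,"az": -0.943,"jaw": 1},{"tx": 0,"ty": 0,"tz": 0,"ax": 0,"ay": 0,"az": -0.943,"jaw": 1},{"tx": 0,"ty": 0,"tz": 0,"ax": 0,"ay": 0,"az": -0.943,"jaw": 1},{"tx": 0,"ty": 0,"tz": 0,"ax": 0,"ay": 0,"az": -0.943,"jaw": 1},{"tx": 0,"ty": 0,"tz": 0,"ax": 0,"ay": 0,"az": -0.943,"jaw": 1},{"tx": 0,"ty": 0,"tz": 0,"ax": 0,"ay": 0,"az": -0.943,"jaw": 1},{"tx": 0,"ty": 0,"tz": 0,"ax": 0,"ay": 0,"az": -0.943,"jaw": 1},{"tx": 0,"ty": 0,"tz": 0,"ax": 0,"ay": 0,"az": -0.943,"jaw": 1},{"tx": 0,"ty": 0,"tz": 0,"ax": 0,"ay": 0,"az": -0.943,"jaw": 1}]'

```text
time_s: 17.65
tcp_pos: [0.466, -0.3531, 0.3478]
orientation: [-0.001, 0.38, 0.925, 0.0]
ft_force: [-0.1, -0.0, 0.1]
opening: 1.004
gripper_force: 0.0
```

```bash
python3 go.py .4355 .345 .36 135
python3 - <<'E'
from h import *
im,d=get_image('side')
P,C,U=cloud('side',im,d,(300,170,350,225))
hsv=cv2.cvtColor(C[None],cv2.COLOR_BGR2HSV)[0].astype(int);h=hsv[:,0]
k=((h<8)|(h>172))&(hsv[:,1]>130)&(P[:,2]>.03)&(P[:,2]<.12);B=P[k];print(len(B),B.min(0),B.max(0),cv2.minAreaRect(np.float32(B[:,:2]*1000)))
for c in ('top',):
  im,d=get_image(c);np.savez('top4.npz',im=im,d=d)
  P,C,U=cloud(c,im,d,(115,200,152,235));T=P[(P[:,2]>.135)];print('green tab',T.mean(0),[np.round(x,1) for x in cv2.minAreaRect(np.float32(T[:,:2]*1000))])
E
```

```text
tcp [ 0.466  -0.3531  0.3478] yaw 135.34 toolz [-0.002  0.001 -1.   ] t 17.65 F [-0.1 -0.   0.1] open 1.004 grip 0.0 j [-0.75  0.35  1.27  0.    1.52 -1.54]
az units 0.049 | units after turn tx,ty,tz [20.608 18.882 -0.489]
tcp in stand [-0.0007 -0.1123  0.3478]
210 [ 0.43133896 -0.37333813  0.03837124] [ 0.49797794 -0.33129078  0.10543331] ((465.7486572265625, -352.0361328125), (67.45854949951172, 37.932830810546875), 6.305116176605225)
green tab [0.4358931  0.34319234 0.15953892] [array([434.8, 345.2]), array([ 8.7, 28. ]), np.float64(42.3)]
```

Request:
apply_moves --steps '[{"tx": 0.5,"ty": 0.45,"tz": -0.2,"ax": 0,"ay": 0,"az": 0.05,"jaw": 1},{"tx": 0.8,"ty": 0.74,"tz": -0.2,"ax": 0,"ay": 0,"az": 0,"jaw": 1},{"tx": 0.8,"ty": 0.74,"tz": 0,"ax": 0,"ay": 0,"az": 0,"jaw": 1},{"tx": 0.8,"ty": 0.74,"tz": 0,"ax": 0,"ay": 0,"az": 0,"jaw": 1},{"tx": 0.8,"ty": 0.74,"tz": 0,"ax": 0,"ay": 0,"az": 0,"jaw": 1},{"tx": 0.8,"ty": 0.74,"tz": 0,"ax": 0,"ay": 0,"az": 0,"jaw": 1},{"tx": 0.8,"ty": 0.74,"tz": 0,"ax": 0,"ay": 0,"az": 0,"jaw": 1},{"tx": 0.8,"ty": 0.74,"tz": 0,"ax": 0,"ay": 0,"az": 0,"jaw": 1},{"tx": 0.8,"ty": 0.74,"tz": 0,"ax": 0,"ay": 0,"az": 0,"jaw": 1},{"tx": 0.8,"ty": 0.74,"tz": 0,"ax": 0,"ay": 0,"az": 0,"jaw": 1},{"tx": 0.8,"ty": 0.74,"tz": 0,"ax": 0,"ay": 0,"az": 0,"jaw": 1},{"tx": 0.8,"ty": 0.74,"tz": 0,"ax": 0,"ay": 0,"az": 0,"jaw": 1},{"tx": 0.8,"ty": 0.74,"tz": 0,"ax": 0,"ay": 0,"az": 0,"jaw": 1},{"tx": 0.8,"ty": 0.74,"tz": 0,"ax": 0,"ay": 0,"az": 0,"jaw": 1},{"tx": 0.8,"ty": 0.74,"tz": 0,"ax": 0,"ay": 0,"az": 0,"jaw": 1},{"tx": 0.8,"ty": 0.74,"tz": 0,"ax": 0,"ay": 0,"az": 0,"jaw": 1},{"tx": 0.8,"ty": 0.74,"tz": 0,"ax": 0,"ay": 0,"az": 0,"jaw": 1},{"tx": 0.8,"ty": 0.74,"tz": 0,"ax": 0,"ay": 0,"az": 0,"jaw": 1},{"tx": 0.8,"ty": 0.74,"tz": 0,"ax": 0,"ay": 0,"az": 0,"jaw": 1},{"tx": 0.8,"ty": 0.74,"tz": 0,"ax": 0,"ay": 0,"az": 0,"jaw": 1}]'

```text
time_s: 19.42
tcp_pos: [0.4477, 0.1819, 0.3584]
orientation: [-0.0, 0.388, 0.922, -0.0]
ft_force: [0.7, 0.5, 0.9]
opening: 1.001
gripper_force: 0.0
```

```bash
python3 go.py .4355 .345 .36 135
```

```text
tcp [0.4477 0.1819 0.3584] yaw 134.39 toolz [-0.001 -0.    -1.   ] t 19.4167 F [0.7 0.5 0.9] open 1.001 grip 0.0 j [ 0.26  0.18  1.48 -0.    1.48 -0.51]
az units -0.088 | units after turn tx,ty,tz [ 4.957  4.267 -0.063]
tcp in stand [0.031  0.4221 0.3584]
```

Request:
apply_moves --steps '[{"tx": 0.8,"ty": 0.69,"tz": 0,"ax": 0,"ay": 0,"az": 0,"jaw": 1},{"tx": 0.8,"ty": 0.69,"tz": 0,"ax": 0,"ay": 0,"az": 0,"jaw": 1},{"tx": 0.8,"ty": 0.69,"tz": 0,"ax": 0,"ay": 0,"az": 0,"jaw": 1},{"tx": 0.8,"ty": 0.69,"tz": 0,"ax": 0,"ay": 0,"az": 0,"jaw": 1},{"tx": 0.7,"ty": 0.6,"tz": 0,"ax": 0,"ay": 0,"az": 0,"jaw": 1},{"tx": 0.6,"ty": 0.51,"tz": 0,"ax": 0,"ay": 0,"az": 0,"jaw": 1},{"tx": 0,"ty": 0,"tz": 1,"ax": 0,"ay": 0,"az": 0,"jaw": 1},{"tx": 0,"ty": 0,"tz": 1,"ax": 0,"ay": 0,"az": 0,"jaw": 1},{"tx": 0,"ty": 0,"tz": 1,"ax": 0,"ay": 0,"az": 0,"jaw": 1},{"tx": 0,"ty": 0,"tz": 1,"ax": 0,"ay": 0,"az": 0,"jaw": 1},{"tx": 0,"ty": 0,"tz": 1,"ax": 0,"ay": 0,"az": 0,"jaw": 1},{"tx": 0,"ty": 0,"tz": 0,"ax": 0,"ay": 0,"az": 0,"jaw": 1},{"tx": 0,"ty": 0,"tz": 0,"ax": 0,"ay": 0,"az": 0,"jaw": 1}]'

```text
time_s: 20.5
tcp_pos: [0.4373, 0.3283, 0.2332]
orientation: [-0.001, 0.387, 0.922, -0.001]
ft_force: [-0.3, 0.8, 0.2]
opening: 0.998
gripper_force: 0.0
```

```bash
python3 go.py .4355 .345 .16 135
```

```text
tcp [0.4373 0.3283 0.2332] yaw 134.51 toolz [-0.003 -0.002 -1.   ] t 20.5 F [-0.3  0.8  0.2] open 0.998 grip 0.0 j [ 0.53  0.39  1.54  0.    1.22 -0.24]
az units -0.071 | units after turn tx,ty,tz [0.524 0.421 2.929]
tcp in stand [0.0343 0.5688 0.2332]
```

Request:
apply_moves --steps '[{"tx": 0.52,"ty": 0.42,"tz": 0,"ax": 0,"ay": 0,"az": -0.06,"jaw": 1},{"tx": 0,"ty": 0,"tz": 0,"ax": 0,"ay": 0,"az": 0,"jaw": 1},{"tx": 0,"ty": 0,"tz": 0.8,"ax": 0,"ay": 0,"az": 0,"jaw": 1},{"tx": 0,"ty": 0,"tz": 0.8,"ax": 0,"ay": 0,"az": 0,"jaw": 1},{"tx": 0,"ty": 0,"tz": 0.8,"ax": 0,"ay": 0,"az": 0,"jaw": 1},{"tx": 0,"ty": 0,"tz": 0.5,"ax": 0,"ay": 0,"az": 0,"jaw": 0.5},{"tx": 0,"ty": 0,"tz": 0,"ax": 0,"ay": 0,"az": 0,"jaw": 0},{"tx": 0,"ty": 0,"tz": 0,"ax": 0,"ay": 0,"az": 0,"jaw": -0.5},{"tx": 0,"ty": 0,"tz": 0,"ax": 0,"ay": 0,"az": 0,"jaw": -0.5},{"tx": 0,"ty": 0,"tz": 0,"ax": 0,"ay": 0,"az": 0,"jaw": -0.5}]'

```text
time_s: 21.33
tcp_pos: [0.4371, 0.3457, 0.1629]
orientation: [0.001, 0.382, 0.924, 0.001]
ft_force: [-0.2, -0.5, -0.4]
opening: 0.664
gripper_force: 0.0
```

```bash
python3 go.py .4355 .345 .16 135
```

```text
tcp [0.4371 0.3457 0.1629] yaw 135.06 toolz [ 0.002  0.001 -1.   ] t 21.3333 F [-0.2 -0.5 -0.4] open 0.664 grip 0.0 j [ 0.56  0.48  1.6  -0.    1.05 -0.22]
az units 0.009 | units after turn tx,ty,tz [ 0.024 -0.065  0.117]
tcp in stand [0.0357 0.5862 0.1629]
```

Request:
apply_moves --steps '[{"tx": 0,"ty": -0.05,"tz": 0.09,"ax": 0,"ay": 0,"az": 0,"jaw": -1},{"tx": 0,"ty": 0,"tz": 0,"ax": 0,"ay": 0,"az": 0,"jaw": -1},{"tx": 0,"ty": 0,"tz": 0,"ax": 0,"ay": 0,"az": 0,"jaw": -1},{"tx": 0,"ty": 0,"tz": 0,"ax": 0,"ay": 0,"az": 0,"jaw": -1},{"tx": 0,"ty": 0,"tz": 0,"ax": 0,"ay": 0,"az": 0,"jaw": -1},{"tx": 0,"ty": 0,"tz": 0,"ax": 0,"ay": 0,"az": 0,"jaw": -1},{"tx": 0,"ty": 0,"tz": 0,"ax": 0,"ay": 0,"az": 0,"jaw": -1},{"tx": 0,"ty": 0,"tz": 0,"ax": 0,"ay": 0,"az": 0,"jaw": -1},{"tx": 0,"ty": 0,"tz": 0,"ax": 0,"ay": 0,"az": 0,"jaw": -1},{"tx": 0,"ty": 0,"tz": 0,"ax": 0,"ay": 0,"az": 0,"jaw": -1},{"tx": 0,"ty": 0,"tz": 0,"ax": 0,"ay": 0,"az": 0,"jaw": -1},{"tx": 0,"ty": 0,"tz": 0,"ax": 0,"ay": 0,"az": 0,"jaw": -1},{"tx": 0,"ty": 0,"tz": 0,"ax": 0,"ay": 0,"az": 0,"jaw": -1},{"tx": 0,"ty": 0,"tz": 0,"ax": 0,"ay": 0,"az": 0,"jaw": -1}]'

```text
time_s: 22.5
tcp_pos: [0.4354, 0.3444, 0.1591]
orientation: [-0.0, 0.382, 0.924, -0.0]
ft_force: [-0.8, -0.4, -2.5]
opening: 0.084
gripper_force: 30.0
```

```bash
python3 go.py .4355 .345 .16 135
```

```text
tcp [0.4354 0.3444 0.1591] yaw 135.09 toolz [-0. -0. -1.] t 22.5 F [-0.8 -0.4 -2.5] open 0.084 grip 30.0 j [ 0.56  0.49  1.61  0.    1.05 -0.23]
az units 0.013 | units after turn tx,ty,tz [ 0.014  0.018 -0.034]
tcp in stand [0.0339 0.585  0.1591]
```

Request:
apply_moves --steps '[{"tx": 0,"ty": 0,"tz": -0.4,"ax": 0,"ay": 0,"az": 0,"jaw": -1},{"tx": 0,"ty": 0,"tz": -0.8,"ax": 0,"ay": 0,"az": 0,"jaw": -1},{"tx": 0,"ty": 0,"tz": -1,"ax": 0,"ay": 0,"az": 0,"jaw": -1},{"tx": 0,"ty": 0,"tz": -1,"ax": 0,"ay": 0,"az": 0,"jaw": -1},{"tx": 0,"ty": 0,"tz": -1,"ax": 0,"ay": 0,"az": 0,"jaw": -1},{"tx": 0,"ty": 0,"tz": -1,"ax": 0,"ay": 0,"az": -0.731,"jaw": -1},{"tx": 0,"ty": 0,"tz": -1,"ax": 0,"ay": 0,"az": -0.731,"jaw": -1},{"tx": 0,"ty": 0,"tz": -1,"ax": 0,"ay": 0,"az": -0.731,"jaw": -1},{"tx": 0,"ty": 0,"tz": -1,"ax": 0,"ay": 0,"az": -0.731,"jaw": -1},{"tx": 0,"ty": 0,"tz": -1,"ax": 0,"ay": 0,"az": -0.731,"jaw": -1},{"tx": 0,"ty": 0,"tz": -0.8,"ax": 0,"ay": 0,"az": -0.731,"jaw": -1},{"tx": 0,"ty": 0,"tz": -0.3,"ax": 0,"ay": 0,"az": -0.731,"jaw": -1},{"tx": 0,"ty": 0,"tz": 0,"ax": 0,"ay": 0,"az": -0.731,"jaw": -1},{"tx": 0,"ty": 0,"tz": 0,"ax": 0,"ay": 0,"az": -0.731,"jaw": -1},{"tx": 0,"ty": 0,"tz": 0,"ax": 0,"ay": 0,"az": -0.731,"jaw": -1},{"tx": 0,"ty": 0,"tz": 0,"ax": 0,"ay": 0,"az": 0,"jaw": -1}]'

```text
time_s: 23.83
tcp_pos: [0.4351, 0.3443, 0.4175]
orientation: [0.0, -0.049, 0.999, 0.0]
ft_force: [0.2, -0.2, -1.3]
opening: 0.087
gripper_force: 30.0
```

```bash
python3 go.py .4023 -.2563 .41 185.35
```

```text
tcp [0.4351 0.3443 0.4175] yaw -174.39 toolz [ 0.  0. -1.] t 23.8333 F [ 0.2 -0.2 -1.3] open 0.087 grip 30.0 j [ 0.56  0.27  1.21  0.    1.66 -1.11]
az units 0.038 | units after turn tx,ty,tz [  3.548 -23.796   0.298]
tcp in stand [0.0336 0.5849 0.4175]
```

Request:
apply_moves --steps '[{"tx": 0.1,"ty": -0.5,"tz": 0,"ax": 0,"ay": 0,"az": 0.038,"jaw": -1},{"tx": 0.15,"ty": -0.9,"tz": 0,"ax": 0,"ay": 0,"az": 0,"jaw": -1},{"tx": 0.15,"ty": -0.9,"tz": 0,"ax": 0,"ay": 0,"az": 0,"jaw": -1},{"tx": 0.15,"ty": -0.9,"tz": 0,"ax": 0,"ay": 0,"az": 0,"jaw": -1},{"tx": 0.15,"ty": -0.9,"tz": 0,"ax": 0,"ay": 0,"az": 0,"jaw": -1},{"tx": 0.15,"ty": -0.9,"tz": 0,"ax": 0,"ay": 0,"az": 0,"jaw": -1},{"tx": 0.15,"ty": -0.9,"tz": 0,"ax": 0,"ay": 0,"az": 0,"jaw": -1},{"tx": 0.15,"ty": -0.9,"tz": 0,"ax": 0,"ay": 0,"az": 0,"jaw": -1},{"tx": 0.15,"ty": -0.9,"tz": 0,"ax": 0,"ay": 0,"az": 0,"jaw": -1},{"tx": 0.15,"ty": -0.9,"tz": 0,"ax": 0,"ay": 0,"az": 0,"jaw": -1},{"tx": 0.15,"ty": -0.9,"tz": 0,"ax": 0,"ay": 0,"az": 0,"jaw": -1},{"tx": 0.15,"ty": -0.9,"tz": 0,"ax": 0,"ay": 0,"az": 0,"jaw": -1},{"tx": 0.15,"ty": -0.9,"tz": 0,"ax": 0,"ay": 0,"az": 0,"jaw": -1},{"tx": 0.15,"ty": -0.9,"tz": 0,"ax": 0,"ay": 0,"az": 0,"jaw": -1},{"tx": 0.15,"ty": -0.9,"tz": 0,"ax": 0,"ay": 0,"az": 0,"jaw": -1},{"tx": 0.15,"ty": -0.9,"tz": 0,"ax": 0,"ay": 0,"az": 0,"jaw": -1},{"tx": 0.15,"ty": -0.9,"tz": 0,"ax": 0,"ay": 0,"az": 0,"jaw": -1},{"tx": 0.15,"ty": -0.9,"tz": 0,"ax": 0,"ay": 0,"az": 0,"jaw": -1},{"tx": 0.15,"ty": -0.9,"tz": 0,"ax": 0,"ay": 0,"az": 0,"jaw": -1},{"tx": 0.15,"ty": -0.9,"tz": 0,"ax": 0,"ay": 0,"az": 0,"jaw": -1}]'

```text
time_s: 25.5
tcp_pos: [0.4, -0.1016, 0.4171]
orientation: [0.0, -0.042, 0.999, -0.0]
ft_force: [0.7, -1.2, -2.4]
opening: 0.092
gripper_force: 30.0
```

```bash
python3 go.py .4023 -.2563 .217 185.35
```

```text
tcp [ 0.4    -0.1016  0.4171] yaw -175.13 toolz [ 0. -0. -1.] t 25.5 F [ 0.7 -1.2 -2.4] open 0.092 grip 30.0 j [-0.39  0.03  1.5  -0.    1.6  -2.05]
az units -0.07 | units after turn tx,ty,tz [ 0.486 -6.168  8.002]
tcp in stand [-0.0429  0.1442  0.4171]
```

Request:
apply_moves --steps '[{"tx": 0.1,"ty": -0.8,"tz": 0,"ax": 0,"ay": 0,"az": -0.04,"jaw": -1},{"tx": 0.1,"ty": -0.8,"tz": 0,"ax": 0,"ay": 0,"az": 0,"jaw": -1},{"tx": 0.1,"ty": -0.8,"tz": 0,"ax": 0,"ay": 0,"az": 0,"jaw": -1},{"tx": 0.1,"ty": -0.8,"tz": 0,"ax": 0,"ay": 0,"az": 0,"jaw": -1},{"tx": 0.1,"ty": -0.8,"tz": 0,"ax": 0,"ay": 0,"az": 0,"jaw": -1},{"tx": 0,"ty": -0.8,"tz": 0,"ax": 0,"ay": 0,"az": 0,"jaw": -1},{"tx": 0,"ty": -0.6,"tz": 0,"ax": 0,"ay": 0,"az": 0,"jaw": -1},{"tx": 0,"ty": -0.3,"tz": 0.4,"ax": 0,"ay": 0,"az": 0,"jaw": -1},{"tx": 0,"ty": 0,"tz": 0.8,"ax": 0,"ay": 0,"az": 0,"jaw": -1},{"tx": 0,"ty": 0,"tz": 0.8,"ax": 0,"ay": 0,"az": 0,"jaw": -1},{"tx": 0,"ty": 0,"tz": 0.8,"ax": 0,"ay": 0,"az": 0,"jaw": -1},{"tx": 0,"ty": 0,"tz": 0.8,"ax": 0,"ay": 0,"az": 0,"jaw": -1},{"tx": 0,"ty": 0,"tz": 0.8,"ax": 0,"ay": 0,"az": 0,"jaw": -1},{"tx": 0,"ty": 0,"tz": 0.8,"ax": 0,"ay": 0,"az": 0,"jaw": -1},{"tx": 0,"ty": 0,"tz": 0.8,"ax": 0,"ay": 0,"az": 0,"jaw": -1},{"tx": 0,"ty": 0,"tz": 0.8,"ax": 0,"ay": 0,"az": 0,"jaw": -1},{"tx": 0,"ty": 0,"tz": 0.6,"ax": 0,"ay": 0,"az": 0,"jaw": -1},{"tx": 0,"ty": 0,"tz": 0,"ax": 0,"ay": 0,"az": 0,"jaw": -1},{"tx": 0,"ty": 0,"tz": 0,"ax": 0,"ay": 0,"az": 0,"jaw": -1}]'

```text
time_s: 27.08
tcp_pos: [0.4013, -0.2428, 0.2313]
orientation: [-0.001, -0.046, 0.999, 0.001]
ft_force: [0.5, -0.0, -1.8]
opening: 0.087
gripper_force: 30.0
```

```bash
python3 go.py .4023 -.2563 .217 185.35
```

```text
tcp [ 0.4013 -0.2428  0.2313] yaw -174.68 toolz [-0.001  0.001 -1.   ] t 27.0833 F [ 0.5 -0.  -1.8] open 0.087 grip 30.0 j [-0.67  0.28  1.72  0.    1.14 -2.34]
az units -0.004 | units after turn tx,ty,tz [ 0.012 -0.542  0.572]
tcp in stand [-0.0548  0.0035  0.2313]
```

Request:
apply_moves --steps '[{"tx": 0,"ty": -0.54,"tz": 0.57,"ax": 0,"ay": 0,"az": 0,"jaw": -1},{"tx": 0,"ty": 0,"tz": 0,"ax": 0,"ay": 0,"az": 0,"jaw": -1},{"tx": -0.3,"ty": 0,"tz": 0,"ax": 0,"ay": 0,"az": 0,"jaw": -1},{"tx": -0.3,"ty": 0,"tz": 0,"ax": 0,"ay": 0,"az": 0,"jaw": -1},{"tx": -0.3,"ty": 0,"tz": 0,"ax": 0,"ay": 0,"az": 0,"jaw": -1},{"tx": -0.3,"ty": 0,"tz": 0,"ax": 0,"ay": 0,"az": 0,"jaw": -1},{"tx": -0.3,"ty": 0,"tz": 0,"ax": 0,"ay": 0,"az": 0,"jaw": -1},{"tx": 0,"ty": 0,"tz": 0,"ax": 0,"ay": 0,"az": 0,"jaw": -1}]'

```text
time_s: 27.75
tcp_pos: [0.442, -0.2533, 0.2176]
orientation: [0.0, -0.047, 0.999, -0.0]
ft_force: [-2.3, -3.9, -1.7]
opening: 0.087
gripper_force: 30.0
```

```bash
python3 go.py .4023 -.2563 .217 185.35
```

```text
tcp [ 0.442  -0.2533  0.2176] yaw -174.59 toolz [ 0.001 -0.001 -1.   ] t 27.75 F [-2.3 -3.9 -1.7] open 0.087 grip 30.0 j [-0.64  0.35  1.65 -0.    1.14 -2.3 ]
az units 0.009 | units after turn tx,ty,tz [1.59  0.029 0.022]
tcp in stand [-0.0153 -0.0107  0.2176]
```

Same signature as before; push through.

Request:
apply_moves --steps '[{"tx": -0.3,"ty": 0,"tz": 0,"ax": 0,"ay": 0,"az": 0,"jaw": -1},{"tx": -0.3,"ty": 0,"tz": 0,"ax": 0,"ay": 0,"az": 0,"jaw": -1},{"tx": -0.3,"ty": 0,"tz": 0,"ax": 0,"ay": 0,"az": 0,"jaw": -1},{"tx": -0.2,"ty": 0,"tz": 0,"ax": 0,"ay": 0,"az": 0,"jaw": -1},{"tx": -0.1,"ty": 0,"tz": 0,"ax": 0,"ay": 0,"az": 0,"jaw": -1},{"tx": 0,"ty": 0,"tz": 0,"ax": 0,"ay": 0,"az": 0,"jaw": -1},{"tx": 0,"ty": 0,"tz": 0,"ax": 0,"ay": 0,"az": 0,"jaw": -1}]'

```text
time_s: 28.33
tcp_pos: [0.4703, -0.2504, 0.2174]
orientation: [-0.0, -0.047, 0.999, 0.0]
ft_force: [-0.3, 0.6, -2.4]
opening: 0.087
gripper_force: 30.0
```

```bash
python3 go.py .4023 -.2563 .217 185.35
```

```text
tcp [ 0.4703 -0.2504  0.2174] yaw -174.63 toolz [-0.  0. -1.] t 28.3333 F [-0.3  0.6 -2.4] open 0.087 grip 30.0 j [-0.6   0.39  1.6   0.    1.16 -2.27]
az units 0.004 | units after turn tx,ty,tz [2.731 0.02  0.014]
tcp in stand [ 0.0132 -0.0105  0.2174]
```

Request:
apply_moves --steps '[{"tx": 0.2,"ty": 0,"tz": 0,"ax": 0,"ay": 0,"az": 0,"jaw": -1},{"tx": 0.2,"ty": 0,"tz": 0,"ax": 0,"ay": 0,"az": 0,"jaw": -1},{"tx": 0.12,"ty": 0,"tz": 0,"ax": 0,"ay": 0,"az": 0,"jaw": -1},{"tx": 0,"ty": 0,"tz": 0,"ax": 0,"ay": 0,"az": 0,"jaw": -1},{"tx": 0,"ty": -0.3,"tz": 0,"ax": 0,"ay": 0,"az": 0,"jaw": -1},{"tx": 0,"ty": -0.3,"tz": 0,"ax": 0,"ay": 0,"az": 0,"jaw": -1},{"tx": 0,"ty": -0.3,"tz": 0,"ax": 0,"ay": 0,"az": 0,"jaw": -1},{"tx": 0,"ty": -0.3,"tz": 0,"ax": 0,"ay": 0,"az": 0,"jaw": -1},{"tx": 0,"ty": 0,"tz": 0,"ax": 0,"ay": 0,"az": 0,"jaw": -1}]'

```text
time_s: 29.08
tcp_pos: [0.4605, -0.2835, 0.2174]
orientation: [0.0, -0.046, 0.999, -0.0]
ft_force: [0.4, 0.1, -2.5]
opening: 0.087
gripper_force: 30.0
```

```bash
python3 go.py .4616 -.2985 .198 185.35
```

```text
tcp [ 0.4605 -0.2835  0.2174] yaw -174.69 toolz [ 0.    -0.001 -1.   ] t 29.0833 F [ 0.4  0.1 -2.5] open 0.087 grip 30.0 j [-0.66  0.4   1.58 -0.    1.17 -2.33]
az units -0.006 | units after turn tx,ty,tz [ 0.014 -0.603  0.775]
tcp in stand [ 0.0004 -0.0425  0.2174]
```

Request:
apply_moves --steps '[{"tx": 0,"ty": -0.3,"tz": 0,"ax": 0,"ay": 0,"az": 0,"jaw": -1},{"tx": 0,"ty": -0.28,"tz": 0,"ax": 0,"ay": 0,"az": 0,"jaw": -1},{"tx": 0,"ty": 0,"tz": 0.2,"ax": 0,"ay": 0,"az": 0,"jaw": -1},{"tx": 0,"ty": 0,"tz": 0.2,"ax": 0,"ay": 0,"az": 0,"jaw": -1},{"tx": 0,"ty": 0,"tz": 0.15,"ax": 0,"ay": 0,"az": 0,"jaw": -1},{"tx": 0,"ty": 0,"tz": 0.1,"ax": 0,"ay": 0,"az": 0,"jaw": -1},{"tx": 0,"ty": 0,"tz": 0.03,"ax": 0,"ay": 0,"az": 0,"jaw": -1},{"tx": 0,"ty": 0,"tz": 0,"ax": 0,"ay": 0,"az": 0,"jaw": -1},{"tx": 0,"ty": 0,"tz": 0,"ax": 0,"ay": 0,"az": 0,"jaw": -1}]'

```text
time_s: 29.83
tcp_pos: [0.4616, -0.296, 0.2005]
orientation: [0.0, -0.047, 0.999, -0.0]
ft_force: [-0.3, 0.9, -0.9]
opening: 0.09
gripper_force: 30.0
```

```bash
python3 go.py .4616 -.2985 .198 185.35
```

```text
tcp [ 0.4616 -0.296   0.2005] yaw -174.63 toolz [ 0. -0. -1.] t 29.8333 F [-0.3  0.9 -0.9] open 0.09 grip 30.0 j [-0.68  0.43  1.58  0.    1.14 -2.34]
az units 0.003 | units after turn tx,ty,tz [ 0.008 -0.102  0.099]
tcp in stand [ 2.000e-04 -5.500e-02  2.005e-01]
```

Request:
apply_moves --steps '[{"tx": 0,"ty": 0,"tz": 0.04,"ax": 0,"ay": 0,"az": 0,"jaw": -1},{"tx": 0,"ty": 0,"tz": 0.03,"ax": 0,"ay": 0,"az": 0,"jaw": -1},{"tx": 0,"ty": 0,"tz": 0,"ax": 0,"ay": 0,"az": 0,"jaw": -1},{"tx": 0,"ty": 0,"tz": 0,"ax": 0,"ay": 0,"az": 0,"jaw": -1}]'

```text
time_s: 30.17
tcp_pos: [0.4616, -0.2961, 0.1988]
orientation: [0.0, -0.047, 0.999, -0.0]
ft_force: [-0.2, 1.0, -1.7]
opening: 0.085
gripper_force: 30.0
```

```bash
python3 go.py .4616 -.2985 .198 185.35
```

```text
tcp [ 0.4616 -0.2961  0.1988] yaw -174.64 toolz [ 0. -0. -1.] t 30.1667 F [-0.2  1.  -1.7] open 0.085 grip 30.0 j [-0.68  0.43  1.58  0.    1.13 -2.34]
az units 0.002 | units after turn tx,ty,tz [ 0.008 -0.095  0.031]
tcp in stand [ 0.0002 -0.0552  0.1988]
```

Request:
apply_moves --steps '[{"tx": 0,"ty": 0,"tz": 0.03,"ax": 0,"ay": 0,"az": 0,"jaw": -1},{"tx": 0,"ty": 0,"tz": 0,"ax": 0,"ay": 0,"az": 0,"jaw": -1},{"tx": 0,"ty": 0,"tz": 0,"ax": 0,"ay": 0,"az": 0,"jaw": -1}]'

```text
time_s: 30.42
tcp_pos: [0.4616, -0.2961, 0.1983]
orientation: [0.0, -0.047, 0.999, -0.0]
ft_force: [-0.6, 1.0, 5.2]
opening: 0.087
gripper_force: 30.0
```

```bash
python3 go.py .4616 -.2985 .198 185.35
```

```text
tcp [ 0.4616 -0.2961  0.1983] yaw -174.64 toolz [ 0. -0. -1.] t 30.4167 F [-0.6  1.   5.2] open 0.087 grip 30.0 j [-0.68  0.43  1.58  0.    1.13 -2.34]
az units 0.002 | units after turn tx,ty,tz [ 0.01  -0.094  0.012]
tcp in stand [ 0.0003 -0.0552  0.1983]
```

Contact. Release partially (jaw to -0.5 only) and lift.

Request:
apply_moves --steps '[{"tx": 0,"ty": 0,"tz": -0.02,"ax": 0,"ay": 0,"az": 0,"jaw": -1},{"tx": 0,"ty": 0,"tz": 0,"ax": 0,"ay": 0,"az": 0,"jaw": -0.8},{"tx": 0,"ty": 0,"tz": 0,"ax": 0,"ay": 0,"az": 0,"jaw": -0.7},{"tx": 0,"ty": 0,"tz": 0,"ax": 0,"ay": 0,"az": 0,"jaw": -0.6},{"tx": 0,"ty": 0,"tz": 0,"ax": 0,"ay": 0,"az": 0,"jaw": -0.5},{"tx": 0,"ty": 0,"tz": 0,"ax": 0,"ay": 0,"az": 0,"jaw": -0.5},{"tx": 0,"ty": 0,"tz": 0,"ax": 0,"ay": 0,"az": 0,"jaw": -0.5},{"tx": 0,"ty": 0,"tz": 0,"ax": 0,"ay": 0,"az": 0,"jaw": -0.5},{"tx": 0,"ty": 0,"tz": 0,"ax": 0,"ay": 0,"az": 0,"jaw": -0.5},{"tx": 0,"ty": 0,"tz": -0.3,"ax": 0,"ay": 0,"az": 0,"jaw": -0.5},{"tx": 0,"ty": 0,"tz": -0.7,"ax": 0,"ay": 0,"az": 0,"jaw": -0.5},{"tx": 0,"ty": 0,"tz": -1,"ax": 0,"ay": 0,"az": 0,"jaw": -0.5},{"tx": 0,"ty": 0,"tz": -1,"ax": 0,"ay": 0,"az": 0,"jaw": -0.5},{"tx": 0,"ty": 0,"tz": -1,"ax": 0,"ay": 0,"az": 0,"jaw": -0.5},{"tx": 0,"ty": 0,"tz": -1,"ax": 0,"ay": 0,"az": 0,"jaw": -0.5},{"tx": 0,"ty": 0,"tz": -1,"ax": 0,"ay": 0,"az": 0,"jaw": -0.5},{"tx": 0,"ty": 0,"tz": 0,"ax": 0,"ay": 0,"az": 0,"jaw": -0.5}]'

```text
time_s: 31.83
tcp_pos: [0.4627, -0.297, 0.3538]
orientation: [0.003, -0.047, 0.999, -0.002]
ft_force: [0.2, 0.0, 1.1]
opening: 0.25
gripper_force: 0.0
```

```bash
python3 go.py .467 0 .35 185.35
cat > see.py <<'E'
from h import *
ims=[]
for c in('side','top'):
    im,d=get_image(c);ims.append(im)
    roi=(300,150,350,225) if c=='side' else (285,180,362,232)
    P,C,U=cloud(c,im,d,roi);hsv=cv2.cvtColor(C[None],cv2.COLOR_BGR2HSV)[0].astype(int);h=hsv[:,0]
    near=(P[:,0]>.41)&(P[:,0]<.51)&(P[:,1]<-.24)&(P[:,1]>-.39)&(P[:,2]>.03)&(P[:,2]<.11)
    for nm,k in(('red',((h<8)|(h>172))&(hsv[:,1]>130)),('green',(h>60)&(h<95)&(hsv[:,1]>90))):
        B=P[k&near]
        if len(B)>8: print(c,nm,len(B),B.min(0).round(3),B.max(0).round(3),cv2.minAreaRect(np.float32(B[:,:2]*1000)))
a=cv2.resize(ims[1][170:250,280:400],(0,0),fx=3.3,fy=3.3,interpolation=cv2.INTER_CUBIC)
b=cv2.resize(ims[0][130:270,260:400],(0,0),fx=2.8,fy=2.8,interpolation=cv2.INTER_CUBIC)
o=np.zeros((400,800,3),np.uint8);o[:264,:396]=a;o[:392,400:792]=b;cv2.imwrite('pics/c5.png',o)
E
python3 see.py
```

```text
tcp [ 0.4627 -0.297   0.3538] yaw -174.64 toolz [ 0.006 -0.005 -1.   ] t 31.8333 F [0.2 0.  1.1] open 0.25 grip 0.0 j [-0.68  0.29  1.35  0.    1.49 -2.34]
az units 0.002 | units after turn tx,ty,tz [-1.277 11.813  0.153]
tcp in stand [ 0.0013 -0.0562  0.3538]
side red 162 [ 0.432 -0.374  0.045] [ 0.498 -0.332  0.105] ((464.95953369140625, -352.88671875), (67.36599731445312, 38.97151565551758), 3.2706139087677)
side green 116 [ 0.428 -0.312  0.049] [ 0.491 -0.277  0.105] ((459.5054626464844, -293.5957336425781), (63.6885986328125, 33.03954315185547), 3.3526599407196045)
top red 30 [ 0.434 -0.373  0.054] [ 0.445 -0.339  0.103] ((439.6471862792969, -355.6663818359375), (34.00654602050781, 10.565363883972168), 88.6211929321289)
top green 48 [ 0.431 -0.31   0.065] [ 0.49  -0.279  0.106] ((458.51519775390625, -288.5443420410156), (64.75436401367188, 26.282846450805664), 16.58668327331543)
```

View pics/c5.png

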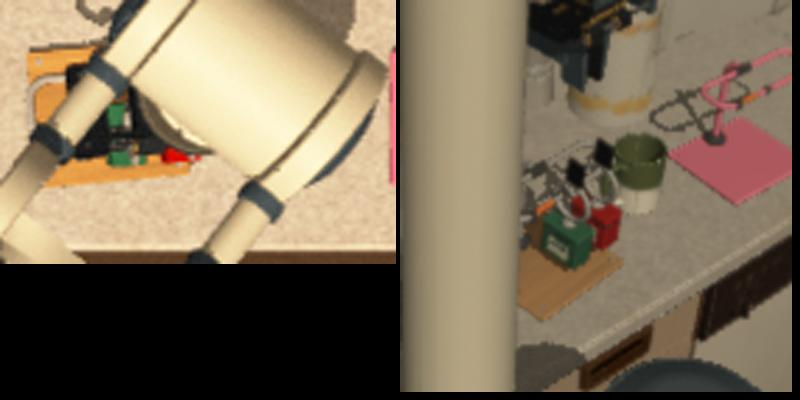

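Both tins hang side by side on the bar: green at about (567,238) and red at (605,225) in the right crop, with the orange gate in line at (545,207). I'll wait a moment for them to settle, then hand in.

Request:
apply_moves --steps '[{"tx": 0,"ty": 0,"tz": 0,"ax": 0,"ay": 0,"az": 0,"jaw": -0.5},{"tx": 0,"ty": 0,"tz": 0,"ax": 0,"ay": 0,"az": 0,"jaw": -0.5},{"tx": 0,"ty": 0,"tz": 0,"ax": 0,"ay": 0,"az": 0,"jaw": -0.5},{"tx": 0,"ty": 0,"tz": 0,"ax": 0,"ay": 0,"az": 0,"jaw": -0.5},{"tx": 0,"ty": 0,"tz": 0,"ax": 0,"ay": 0,"az": 0,"jaw": -0.5},{"tx": 0,"ty": 0,"tz": 0,"ax": 0,"ay": 0,"az": 0,"jaw": -0.5},{"tx": 0,"ty": 0,"tz": 0,"ax": 0,"ay": 0,"az": 0,"jaw": -0.5},{"tx": 0,"ty": 0,"tz": 0,"ax": 0,"ay": 0,"az": 0,"jaw": -0.5},{"tx": 0,"ty": 0,"tz": 0,"ax": 0,"ay": 0,"az": 0,"jaw": -0.5},{"tx": 0,"ty": 0,"tz": 0,"ax": 0,"ay": 0,"az": 0,"jaw": -0.5},{"tx": 0,"ty": 0,"tz": 0,"ax": 0,"ay": 0,"az": 0,"jaw": -0.5},{"tx": 0,"ty": 0,"tz": 0,"ax": 0,"ay": 0,"az": 0,"jaw": -0.5},{"tx": 0,"ty": 0,"tz": 0,"ax": 0,"ay": 0,"az": 0,"jaw": -0.5},{"tx": 0,"ty": 0,"tz": 0,"ax": 0,"ay": 0,"az": 0,"jaw": -0.5}]'

```text
time_s: 33.1
tcp_pos: [0.4615, -0.2961, 0.3484]
orientation: [0.0, -0.047, 0.999, -0.0]
ft_force: [-0.1, -0.8, 0.6]
opening: 0.249
gripper_force: 0.0
```

```bash
python3 see.py; python3 -c "
from bench import job_done
print(job_done())"
```

```text
side red 163 [ 0.431 -0.373  0.042] [ 0.498 -0.331  0.104] ((465.2811584472656, -350.8200378417969), (67.85383605957031, 36.902244567871094), 8.94983196258545)
side green 114 [ 0.424 -0.311  0.049] [ 0.489 -0.274  0.106] ((457.5924072265625, -292.5374450683594), (64.6597900390625, 33.51726531982422), 4.855174541473389)
top red 27 [ 0.435 -0.373  0.054] [ 0.445 -0.338  0.103] ((440.1835021972656, -355.63861083984375), (10.908857345581055, 35.05858612060547), 1.3019888401031494)
top green 47 [ 0.431 -0.311  0.065] [ 0.49  -0.279  0.104] ((458.72528076171875, -289.31695556640625), (64.35443115234375, 26.6414737701416), 16.079986572265625)
the job is handed in; nothing more can be done
None
```

Both tins hang on the fixed front bar, red near the closed end (y about -113 mm) and green beside it (about -55 mm), with the gate looking shut in the last picture; the job was handed in at about 33 s, and hand-in returned no verdict.

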